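Wedge the pistons on the indexing table

ROBOT

A 7-joint arm with a two-finger parallel gripper is mounted at the origin on a cart in front of the work surface, level with it; the furniture and walls round the work are solid. World frame = base frame: x ahead of the robot, y to its left, z up, the work surface at z = 0. Lengths are in m, angles in degrees, forces in N, time in s.
With the tool pointing down it reaches from about 0.4 to 0.85 m from the base axis. Payload 6.9 kg.
Tool frame: the origin (TCP) lies on the centre line of the jaws, within the pads' length; the fingertips stand 17 mm ahead of it and the grasp point (between the pads) lies 2 mm behind it; z points along the fingers, y is the direction in which the jaws open and shut (so a half turn about z gives the same grasp; the last joint's range is limited). The gripper opens to 85 mm and grips with 20 to 120 N. Pads are 22 mm wide; open, the fingers measure 114 mm over their backs; the gripper's body (76 mm by 85 mm) begins 54 mm behind the grasp point. The pads swing forward as they close: fully open they stand 13 mm farther back than shut.
Start: joints at [72.622, 29.078, -13.613, 85.955, 7.202, 65.827, -8.869], TCP at [0.248, -0.574, 0.248] pointing down, gripper open.
Joint ranges: [-176.47, 176.47], [-13.61, 117.27], [-81.72, 77.17], [0.22, 143.17], [-87.28, 267.28], [10, 112.55], [-165.47, 165.47]. Speed limits (degrees/s): [136.94, 136.94, 180, 180, 180, 180, 180].

INTERFACE

Orientations are given as [roll, pitch, yaw] about the fixed x, y, z axes, in that order (R = Rz(yaw) Ry(pitch) Rx(roll)).
In Python, from workcell import r, imaging gives the robot as it stands.
- The arm moves only by the tool servo_tool, never from a script. Its argument "steps" is one flat list of numbers, 7 for each row, row after row: the closure, from 0 (fully open) to 1 (shut), then the shift along the tool's x, y, z in mm, then the turn, a rotation vector about the tool's x, y, z in rad. A call has 1 to 20 rows; each row is the pose to reach, as a shift and turn from the pose commanded when the call began, along the tool's axes at that moment; what a row does not reach only later rows make up. A row lasts 1/12 s, in which the tool goes at most 41.7 mm and 7.16 degrees, less where a joint would pass 70% of its speed; a pose out of reach is approached as far as the arm can. A call with a gripper value outside its range is refused whole. The fingers move at their own pace and stop on an object; "newtons" is the grip in N (left out, the last holds). Time passes only in rows, so rows that repeat a pose let the fingers close. It gives the time, the measured TCP pose, the force and the opening at its end, in the units of the state.
- r.sense(): the state, without advancing time (a new reading comes with each control period).
- imaging.capture(name): name is "scene" or "top" or "wrist"; returns a dict with "frame" (420x560x3 uint8, red, green, blue), "fx", "fy", "cx", "cy" (pixels), "world_to_cam" (4x4, takes a point from world to camera coordinates). Camera axes: x right, y down, z forward; pixel columns grow to the right and rows downward; lengths in m; the calibration is good to about 2 mm. A picture is of the moment at which its call begins. There is no depth.
- r.job_done(): hands the job in, once; it reports no verdict.
The state is a dict: "t": time; "joint_positions": joint angles; "joint_vel": joint speeds; "tau": joint torques, N m; "tcp_pos": TCP position; "orientation": TCP orientation; "contact_force": force on the tool from outside, world axes, zero at the start; "torque": the same for the moment, N m; "grip_width": opening from 0.0 (shut) to 1.0 (fully open).
Only numpy, scipy, OpenCV 4.12 (cv2) and the standard library are available. Lean on these libraries where they do the work, as an engineer would, in place of code of your own. Each camera call takes 0.05 s, during which the arm holds its last target.

TASK

Load every piston that stands on the bench, crown up, onto the indexing table, one to a station: stand it against the V jaw, set a wedge from the rack between it and the fence, and tap the wedge down until its head sits on the fence and the piston is locked tight. Handle pistons and wedges on the table only at the front station, the one facing you at the pointer, turning the table (its square knob is in the middle) to bring the next empty station round; finish with the table in a detent and an empty station at the front. Leave the gear shaft, bearing and bolt dish alone.

Things in the scene. Friction and masses are not known exactly. Their poses are not given: they have to be found in the camera images.
- piston_a_mid (a point): Engine piston, light metal, crown up, standing on the bench: an upright cylinder 66 to 67 mm in diameter and 57 mm tall, about 0.28 kg (varies by start). Two or three of the pistons a, b, c are present. The point is its centre, half-way up; z is up. Grasp it across its diameter, near the upper half.
- piston_b_mid (a point): Engine piston, light metal, crown up, standing on the bench: an upright cylinder 66 to 67 mm in diameter and 57 mm tall, about 0.28 kg (varies by start). Two or three of the pistons a, b, c are present. The point is its centre, half-way up; z is up. Grasp it across its diameter, near the upper half.
- piston_c_mid (a point): Engine piston, light metal, crown up, standing on the bench: an upright cylinder 66 to 67 mm in diameter and 57 mm tall, about 0.28 kg (varies by start). Two or three of the pistons a, b, c are present. The point is its centre, half-way up; z is up. Grasp it across its diameter, near the upper half.
- wedge_1_head (a point): Plain steel T-headed wedge, 87 mm tall, about 0.15 kg; three alike. The point is the centre of its head, a block 32 (x) x 44 (y) x 28 mm high; z is up. Pinch the head across its 44 mm. All three are always present at the start, upright in the wedge rack; spare ones stay there.
- wedge_2_head (a point): Wedge like wedge_1. Its shank, 44 mm wide, ends 73 mm below this point. The shank's +x face is upright, 8 mm to the +x side of the point; its -x face slopes 1 in 7, so the shank is 7 mm thick at the foot and 15.5 mm under the head, which overhangs it by 8 mm on either side.
- wedge_3_head (a point): Wedge like wedge_1 and wedge_2.
- wedge_rack: Fixed wooden rack, 160 (x) x 80 (y) x 66 mm high, origin under its centre. The wedges hang by their heads in its three through slots, 50 mm apart along x, heads on top, shanks 59 mm deep in the slots: lift a wedge 65 mm straight up to clear it.
- turntable (a joint): Turn of the round indexing table (disc of 145 mm radius, top 40 mm above the bench), rad, 0 at the start, growing anticlockwise from above. Four stations, detents at every multiple of 1.571; turns either way, to 7 rad at most. Leaving a detent takes up to 0.5 N m; past half-way it draws itself into the next one when let go , swings about 1 s and may rest 0.02 off.
- knob (a point): Centre of the square steel knob on the table's axis, by which it is turned: 34 x 34 mm, 30 mm tall, this point 125 mm above the bench. It turns with the table; the knob's four flats face at 45 degrees between this point's x and y axes.
- front (a point): Front station, the one facing the robot over the foot with the pointer strip: point on the disc's top where a clamped piston's axis stands. Fixed to the base, it does not turn. Its -x axis points outward from the table's axis, 78 mm away. Inward is a sprung V jaw, 45 mm high with a lead-in on top, 4.5 N/mm: a piston touches it unpressed when its axis is 2 mm outward of this point. All four stations are alike.
- slot (a point): Front station's wedge slot: point where a seated wedge's head centre is, 114 mm above the bench, 118.6 mm from the table's axis, axes as front. The wedge's -x face goes outward on the fence (60 mm wide, 60 mm over the disc, sloping alike, slot 52 mm wide between 38 mm cheeks), its +x face on the piston. Set by hand it sticks 10 to 30 mm high; 8 to 20 N on the head drives it down.
- gear_shaft_1: Gearbox shaft with gears, 150 mm long, lying by: leave it alone. Origin under its middle.
- bearing_1: Ball bearing, 62 mm across, 16 mm thick, lying by: leave it alone. Origin under its middle.
- bolts: Shallow dish of bolts, 139 mm across, 24 mm high, standing by: leave it alone. Origin under its middle.
Things that resemble listed ones, but are neither listed nor needed, are in the scene too. Leave any green look-alike of the part that bears piston_c_mid alone.

How it is judged (in metres and radians):
At the end, for the whole second after the job is handed in: Each piston present stands upright, axis 73-82 mm from the table's axis, pressed by a wedge (>1 N) whose head is within 3 mm of its seated height of 114 mm; turntable within 0.15 rad of a detent, no piston within 80 mm of the front point (angle between each of piston_a_mid, piston_b_mid, piston_c_mid's own z axis and vertical below 0.08 rad and height (world z) of piston_a_mid between 0.0645 and 0.0725 m and horizontal distance between piston_a_mid and knob between 0.073 and 0.082 m and ((horizontal distance between wedge_1_head and piston_a_mid below 0.048 m and height (world z) of wedge_1_head below 0.117 m and angle between wedge_1_head's own z axis and vertical below 0.1 rad and contact force between wedge_1 and piston_a above 1 N) or (horizontal distance between wedge_2_head and piston_a_mid below 0.048 m and height (world z) of wedge_2_head below 0.117 m and angle between wedge_2_head's own z axis and vertical below 0.1 rad and contact force between wedge_2 and piston_a above 1 N) or (horizontal distance between wedge_3_head and piston_a_mid below 0.048 m and height (world z) of wedge_3_head below 0.117 m and angle between wedge_3_head's own z axis and vertical below 0.1 rad and contact force between wedge_3 and piston_a above 1 N)) and height (world z) of piston_b_mid between 0.0645 and 0.0725 m and horizontal distance between piston_b_mid and knob between 0.073 and 0.082 m and ((horizontal distance between wedge_1_head and piston_b_mid below 0.048 m and height (world z) of wedge_1_head below 0.117 m and angle between wedge_1_head's own z axis and vertical below 0.1 rad and contact force between wedge_1 and piston_b above 1 N) or (horizontal distance between wedge_2_head and piston_b_mid below 0.048 m and height (world z) of wedge_2_head below 0.117 m and angle between wedge_2_head's own z axis and vertical below 0.1 rad and contact force between wedge_2 and piston_b above 1 N) or (horizontal distance between wedge_3_head and piston_b_mid below 0.048 m and height (world z) of wedge_3_head below 0.117 m and angle between wedge_3_head's own z axis and vertical below 0.1 rad and contact force between wedge_3 and piston_b above 1 N)) and height (world z) of piston_c_mid between 0.0645 and 0.0725 m and horizontal distance between piston_c_mid and knob between 0.073 and 0.082 m and ((horizontal distance between wedge_1_head and piston_c_mid below 0.048 m and height (world z) of wedge_1_head below 0.117 m and angle between wedge_1_head's own z axis and vertical below 0.1 rad and contact force between wedge_1 and piston_c above 1 N) or (horizontal distance between wedge_2_head and piston_c_mid below 0.048 m and height (world z) of wedge_2_head below 0.117 m and angle between wedge_2_head's own z axis and vertical below 0.1 rad and contact force between wedge_2 and piston_c above 1 N) or (horizontal distance between wedge_3_head and piston_c_mid below 0.048 m and height (world z) of wedge_3_head below 0.117 m and angle between wedge_3_head's own z axis and vertical below 0.1 rad and contact force between wedge_3 and piston_c above 1 N)) and horizontal distance between each of piston_a_mid, piston_b_mid, piston_c_mid and front above 0.08 m and (value of joint turntable between -6.4332 and -6.1332 rad or value of joint turntable between -4.8624 and -4.5624 rad or value of joint turntable between -3.2916 and -2.9916 rad or value of joint turntable between -1.7208 and -1.4208 rad or value of joint turntable between -0.15 and 0.15 rad or value of joint turntable between 1.4208 and 1.7208 rad or value of joint turntable between 2.9916 and 3.2916 rad or value of joint turntable between 4.5624 and 4.8624 rad or value of joint turntable between 6.1332 and 6.4332 rad)); the robot touches nothing.
It fails at once if a piston on the turntable is handled away from the front station ((height (world z) of piston_a_mid between 0.05 and 0.085 m and horizontal distance between piston_a_mid and knob below 0.14 m and horizontal distance between piston_a_mid and front above 0.09 m and contact force between any of the fingers, the arm and piston_a above 1.5 N) or (height (world z) of piston_b_mid between 0.05 and 0.085 m and horizontal distance between piston_b_mid and knob below 0.14 m and horizontal distance between piston_b_mid and front above 0.09 m and contact force between any of the fingers, the arm and piston_b above 1.5 N) or (height (world z) of piston_c_mid between 0.05 and 0.085 m and horizontal distance between piston_c_mid and knob below 0.14 m and horizontal distance between piston_c_mid and front above 0.09 m and contact force between any of the fingers, the arm and piston_c above 1.5 N)).
It fails at once if a wedge on the turntable is handled away from the front station ((height (world z) of wedge_1_head between 0.05 and 0.15 m and horizontal distance between wedge_1_head and knob below 0.14 m and horizontal distance between wedge_1_head and front above 0.09 m and contact force between any of the fingers, the arm and wedge_1 above 1.5 N) or (height (world z) of wedge_2_head between 0.05 and 0.15 m and horizontal distance between wedge_2_head and knob below 0.14 m and horizontal distance between wedge_2_head and front above 0.09 m and contact force between any of the fingers, the arm and wedge_2 above 1.5 N) or (height (world z) of wedge_3_head between 0.05 and 0.15 m and horizontal distance between wedge_3_head and knob below 0.14 m and horizontal distance between wedge_3_head and front above 0.09 m and contact force between any of the fingers, the arm and wedge_3 above 1.5 N)).
It fails at once if the gear shaft, bearing or bolt dish is pushed more than 30 mm (distance of any of gear_shaft_1, bearing_1, bolts from where it was at the start of the episode above 0.03 m).
Of piston_a, piston_b, piston_c only 2 to 3 are there at a start; the rules pass over those that are not, and their reading is None.
At some moment in a run one of piston_a, piston_b, piston_c may be knocked a few centimetres aside while the robot is not near it.
It also fails if it takes over 210 s, if anything falls off the work surface, if the arm or the gripper's body presses on something with over 40 N, if the wrist force passes 120 N, or if a joint passes its speed limit or range.

## Working session

There is one attempt and no reset: what is moved stays moved. The work goes in short steps, Python scripts to look and compute and a tool call to move; the robot and the scene stay as the last step left them, time stands still between calls to the robot, and variables do not carry over. Pictures are saved under pics/ and viewed, and the job is handed in when it is done.

Besides the shell and the picture viewer there is one more tool, called as name(argument=value, ...), one argument or row to a line, values as JSON. servo_tool: Moves the arm, as the interface text tells. Its arguments: {"type":"object","properties":{"steps":{"type":"array"},"newtons":{"type":"number"}},"required":["steps"]}

```bash
ls; mkdir -p pics
cat > h.py <<'E'
import numpy as np, cv2
from workcell import r, imaging
def cap(n,f):
    d=imaging.capture(n); cv2.imwrite('pics/'+f+'.png',cv2.cvtColor(d['frame'],cv2.COLOR_RGB2BGR)); 
    np.savez('pics/'+f+'.npz',**{k:np.array(v) for k,v in d.items()}); return d
def ld(f): return dict(np.load('pics/'+f+'.npz'))
def ray(d,u,v,z):
    T=np.array(d['world_to_cam']);R=T[:3,:3];t=T[:3,3]
    c=-R.T@t; q=R.T@np.array([(u-d['cx'])/d['fx'],(v-d['cy'])/d['fy'],1])
    return c+q*(z-c[2])/q[2]
def proj(d,p):
    T=np.array(d['world_to_cam']);q=T[:3,:3]@np.array(p)+T[:3,3]
    return np.array([d['fx']*q[0]/q[2]+d['cx'],d['fy']*q[1]/q[2]+d['cy']])
E
python3 - <<'E'
from h import *
print(r.sense())
for n in ['scene','top','wrist']:
    d=cap(n,n+'0'); T=np.array(d['world_to_cam']); print(n,d['fx'],-T[:3,:3].T@T[:3,3],T[2,:3])
E
```

```text
pics
{'t': 0.0, 'joint_positions': array([ 72.62127698,  29.12626301, -13.60786787,  86.00984595,
         7.20239081,  65.82591469,  -8.87090509]), 'joint_vel': array([-0.00824589, -0.03388909,  0.03928952, -0.04927954, -0.01311371,
        0.01959699, -0.052862  ]), 'tau': array([-2.37092936e-04, -6.20596504e+01, -2.18684435e+00, -2.49658853e+01,
        1.27136533e-02,  1.18240574e-02, -8.71532478e-06]), 'tcp_pos': array([ 0.24817926, -0.57309403,  0.24741415]), 'orientation': array([-1.79896810e+02,  2.71877360e-03,  2.34220402e+01]), 'contact_force': array([-0.09471018,  0.19298059,  0.12779328]), 'torque': array([ 0.04231529, -0.03024105,  0.01529486]), 'grip_width': 1.0003825247013696}
scene 466.30714445819314 [-0.14187817  0.6469802   0.79120399] [ 0.54158427 -0.58474061 -0.60395769]
top 416.3026249225445 [0.35549991 0.00646133 1.17434378] [ 0.10079048  0.00715394 -0.99488195]
wrist 361.2025491548372 [ 0.30883711 -0.54753091  0.37394889] [-0.23982789 -0.10225344 -0.96541536]
```

View pics/scene0.png

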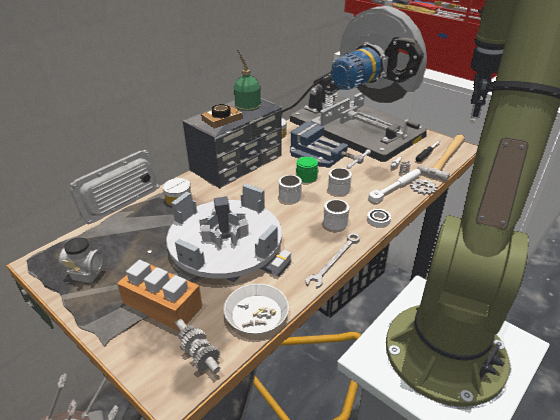

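View pics/top0.png

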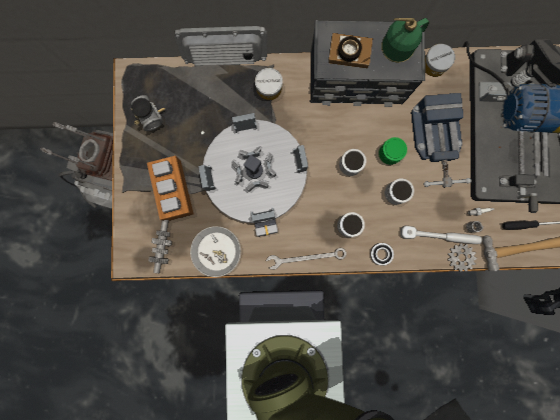

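View pics/wrist0.png

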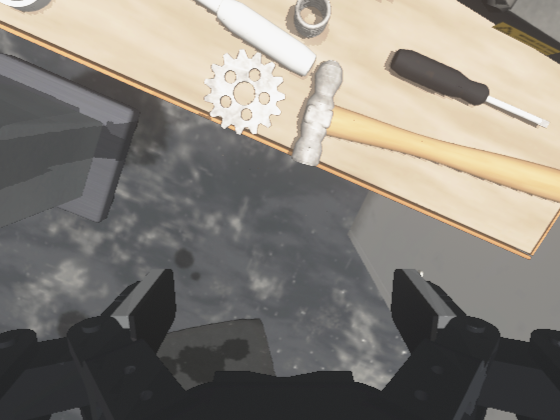

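Run:
```python
from h import *
a=cv2.imread('pics/top0.png')
cv2.imwrite('pics/z1.png',cv2.resize(a[110:260,310:450],None,fx=4,fy=4,interpolation=cv2.INTER_CUBIC))
cv2.imwrite('pics/z2.png',cv2.resize(a[110:280,130:320],None,fx=4,fy=3.5,interpolation=cv2.INTER_CUBIC))
a=cv2.imread('pics/scene0.png')
cv2.imwrite('pics/z3.png',cv2.resize(a[145:345,105:365],None,fx=3,fy=3,interpolation=cv2.INTER_CUBIC))
```

```text
(no output)
```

View pics/z1.png

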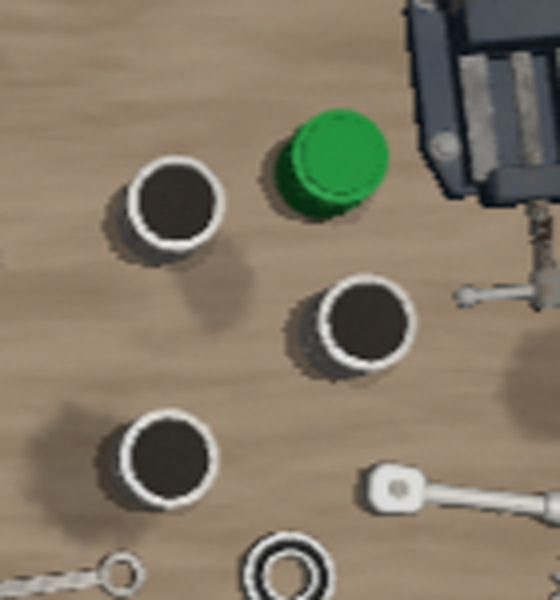

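View pics/z2.png

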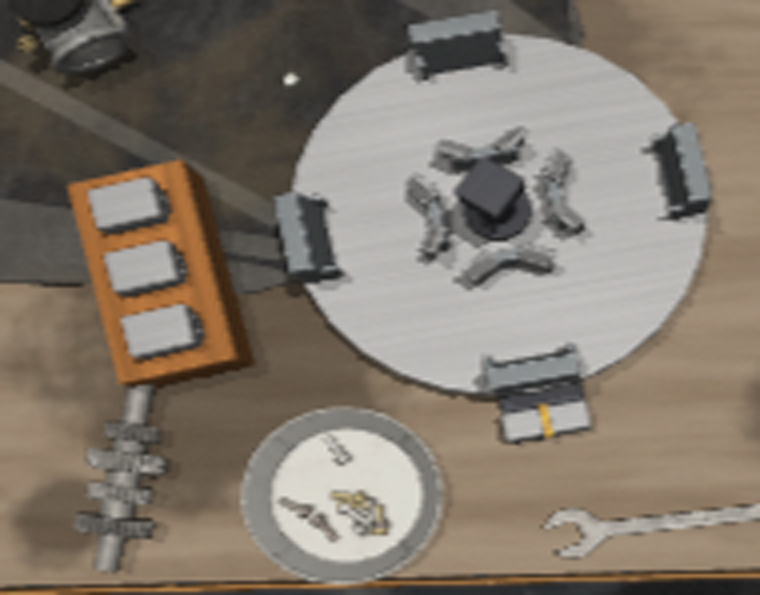

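View pics/z3.png

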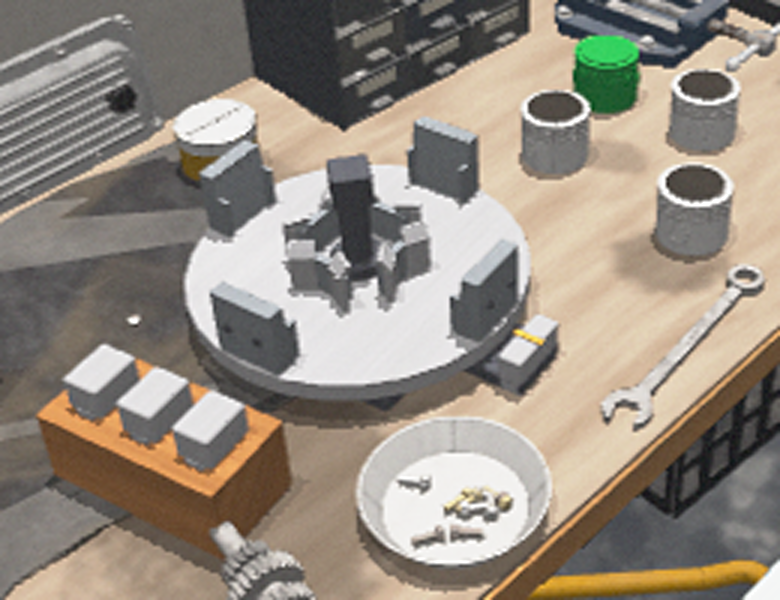

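Run:
```python
from h import *
d=ld('top0');
def z1(u,v): return ((u+.5)/4-.5+310,(v+.5)/4-.5+110)
def z2(u,v): return ((u+.5)/4-.5+130,(v+.5)/3.5-.5+110)
for p in [(175,204),(367,323),(169,458)]: print('pist',ray(d,*z1(*p),.057))
print('knob',ray(d,*z2(491,191),.14))
for p in [(455,30),(287,225),(530,368),(690,165)]: print('fence',ray(d,*z2(*p),.10))
for p in [(128,205),(145,267),(160,330)]: print('wedge',ray(d,*z2(*p),.08+.014))
print('pointer',ray(d,*z2(545,420),.02))
for p in [(100,560),(140,400)]: print('shaft',ray(d,*z2(*p),.02))
print('dish',ray(d,*z2(343,492),.024))
s=ld('scene0')
print('knob s',ray(s,105+350/3,145+165/3,.14))
for p in [(555,105),(706,85),(695,183)]: print('p',ray(s,105+p[0]/3,145+p[1]/3,.057))
```

```text
pist [ 0.58522684 -0.20812955  0.057     ]
pist [ 0.49971981 -0.33346175  0.057     ]
pist [ 0.41255292 -0.19580179  0.057     ]
knob [0.56680527 0.06256587 0.14      ]
fence [0.69954255 0.08566701 0.1       ]
fence [0.55326156 0.19891149 0.1       ]
fence [0.4413099 0.0426467 0.1      ]
fence [ 0.59074442 -0.06624819  0.1       ]
wedge [0.57284937 0.30487596 0.094     ]
wedge [0.52527062 0.29376443 0.094     ]
wedge [0.4773993  0.28406474 0.094     ]
pointer [0.40611392 0.03602695 0.02      ]
shaft [0.30506099 0.34512362 0.02      ]
shaft [0.4301973  0.31722645 0.02      ]
dish [0.35344451 0.17637475 0.024     ]
knob s [0.57041462 0.06289305 0.14      ]
p [ 0.58566172 -0.20767792  0.057     ]
p [ 0.49775272 -0.33079573  0.057     ]
p [ 0.4107234  -0.19335308  0.057     ]
```

```bash
cat >> h.py <<'E'
from scipy.spatial.transform import Rotation as Ro
def plan(xyz,yaw,tilt=True):
    s=r.sense(); R=Ro.from_euler('xyz',s['orientation'],degrees=True)
    Rt=Ro.from_euler('xyz',[180,0,yaw],degrees=True)
    sh=R.inv().apply(np.array(xyz)-s['tcp_pos'])*1000
    rv=(R.inv()*Rt).as_rotvec()
    print('t %.2f pos %s ori %s F %s gw %.3f'%(s['t'],np.round(s['tcp_pos'],4),np.round(s['orientation'],2),np.round(s['contact_force'],1),s['grip_width']), 'q',np.round(s['joint_positions'],0))
    print('   shift',np.round(sh,1),'turn',np.round(rv,3),'rows',np.linalg.norm(sh)/41.7,np.linalg.norm(rv)/np.radians(7.16))
E
python3 -c "
from h import *
plan([.4115,-.195,.2],9.4)"
```

```text
t 0.15 pos [ 0.2482 -0.5732  0.2476] ori [-179.92    0.     23.42] F [-0.6 -0.  -0.4] gw 0.999 q [ 73.  29. -14.  86.   7.  66.  -9.]
   shift [ 300.1 -282.1   48. ] turn [-0.001  0.     0.245] rows 9.94453369216661 1.958404201673149
```

servo_tool(
  steps=[0,300,-282,48,0,0,0.245,0,300,-282,48,0,0,0.245,0,300,-282,48,0,0,0.245,0,300,-282,48,0,0,0.245,0,300,-282,48,0,0,0.245,0,300,-282,48,0,0,0.245,0,300,-282,48,0,0,0.245,0,300,-282,48,0,0,0.245,0,300,-282,48,0,0,0.245,0,300,-282,48,0,0,0.245,0,300,-282,48,0,0,0.245,0,300,-282,48,0,0,0.245,0,300,-282,48,0,0,0.245,0,300,-282,48,0,0,0.245],
  newtons=60,
)

```text
t: 1.32
tcp_pos: [0.4111, -0.1968, 0.2003]
orientation: [180.0, 0.0, 9.3]
contact_force: [-0.3, -0.6, -0.0]
grip_width: 1.001
```

```bash
python3 -c "
from h import *
plan([.4115,-.195,.2],9.4)
cap('wrist','w1')"
```

```text
t 1.32 pos [ 0.4111 -0.1968  0.2003] ori [1.7998e+02 3.0000e-02 9.2700e+00] F [-0.3 -0.6 -0. ] gw 1.001 q [ 35.  17. -16. 114.   6.  49. -66.]
   shift [ 0.7 -1.7  0.3] turn [ 0.     0.    -0.002] rows 0.04476783485727385 0.019305586082657533
```

View pics/w1.png

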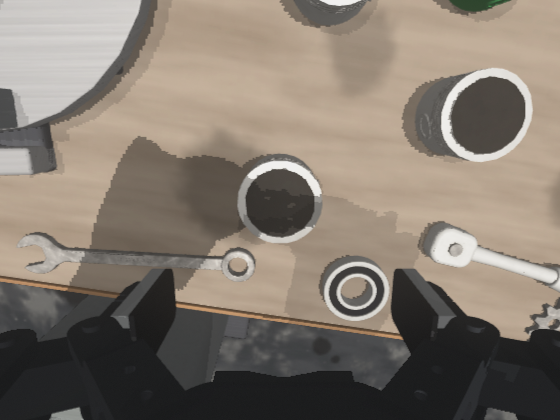

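```bash
python3 -c "
from h import *
d=ld('w1')
a=cv2.cvtColor(d['frame'],cv2.COLOR_RGB2GRAY).astype(float)
print(ray(d,280,201.5,.057), ray(d,487,115,.057),'bearing',ray(d,356,290,.016))
x=ray(d,280,201.5,.057)
# dark-crown fit
h=cv2.cvtColor(d['frame'],cv2.COLOR_RGB2HSV)
m=((h[...,2]>150)&(h[...,1]<25)).astype(np.uint8)
m2=np.zeros_like(m);m2[150:250,225:330]=m[150:250,225:330]
ys,xs=np.nonzero(m2);(c,ax,an)=cv2.fitEllipse(np.c_[xs,ys].astype(np.float32)[cv2.convexHull(np.c_[xs,ys].astype(np.float32),returnPoints=False)[:,0]])
print(c,ax,ray(d,*c,.057))
"
```

```text
[ 0.41392451 -0.19445358  0.057     ] [ 0.50103028 -0.33140825  0.057     ] bearing [ 0.33132602 -0.28016713  0.016     ]
(279.9712219238281, 200.80792236328125) (83.5636978149414, 84.44375610351562) [ 0.41445775 -0.19434537  0.057     ]
```

```bash
python3 -c "
from h import *
plan([.414,-.1945,.042],9.4)"
```

```text
t 1.37 pos [ 0.411  -0.197   0.2003] ori [1.7998e+02 2.0000e-02 9.2300e+00] F [-0.3  0.   0.2] gw 0.996 q [ 35.  17. -16. 114.   6.  49. -66.]
   shift [  3.4  -2.  158.3] turn [ 0.     0.    -0.003] rows 3.796756886528484 0.02416298551050785
```

servo_tool(
  steps=[0,3.4,-2,60,0,0,0,0,3.4,-2,120,0,0,0,0,3.4,-2,158,0,0,0,0,3.4,-2,158,0,0,0,0,3.4,-2,158,0,0,0,0,3.4,-2,158,0,0,0,1,3.4,-2,158,0,0,0,1,3.4,-2,158,0,0,0,1,3.4,-2,158,0,0,0,1,3.4,-2,158,0,0,0,1,3.4,-2,158,0,0,0,1,3.4,-2,158,0,0,0],
  newtons=60,
)

```text
t: 2.37
tcp_pos: [0.4157, -0.1939, 0.0449]
orientation: [179.8, -0.2, 9.3]
contact_force: [-1.4, -0.2, 7.8]
grip_width: 0.751
```

```bash
python3 -c "
from h import *
plan([.5,-.1,.2],9.4)"
```

```text
t 2.37 pos [ 0.4157 -0.1939  0.0449] ori [179.83  -0.2    9.34] F [-1.4 -0.2  7.8] gw 0.751 q [ 30.  32. -11. 125.  14.  25. -73.]
   shift [  98.9  -78.6 -155. ] turn [ 0.003 -0.004 -0.001] rows 4.795839798200916 0.03742228678330833
```

```bash
python3 -c "
from h import *
plan([.46,.047,.27],9.4)"
```

```text
t 2.37 pos [ 0.4157 -0.1939  0.0449] ori [179.83  -0.2    9.34] F [-1.4 -0.2  7.8] gw 0.751 q [ 30.  32. -11. 125.  14.  25. -73.]
   shift [  83.6 -229.9 -225.5] turn [ 0.003 -0.004 -0.001] rows 7.978806370964833 0.03742228678330833
```

servo_tool(
  steps=[1,0,0,-40,0,0,0,1,0,0,-80,0,0,0,1,20,-30,-110,0,0,0,1,84,-230,-226,0,0,0,1,84,-230,-226,0,0,0,1,84,-230,-226,0,0,0,1,84,-230,-226,0,0,0,1,84,-230,-226,0,0,0,1,84,-230,-226,0,0,0,1,84,-230,-226,0,0,0,1,84,-230,-226,0,0,0,1,84,-230,-226,0,0,0,1,84,-230,-226,0,0,0],
)

```text
t: 3.45
tcp_pos: [0.4593, 0.0462, 0.2684]
orientation: [179.9, 0.0, 9.3]
contact_force: [1.1, -0.6, -2.3]
grip_width: 0.75
```

```bash
python3 -c "
from h import *
plan([.46,.047,.27],9.4)
cap('wrist','w2')"
```

```text
t 3.45 pos [0.4593 0.0462 0.2684] ori [1.7995e+02 3.0000e-02 9.2700e+00] F [ 1.1 -0.6 -2.3] gw 0.750 q [  8.  14. -22. 107.   6.  60. -97.]
   shift [ 0.8 -0.7 -1.6] turn [ 0.001  0.001 -0.002] rows 0.04685451705112739 0.01960971758915365
```

View pics/w2.png

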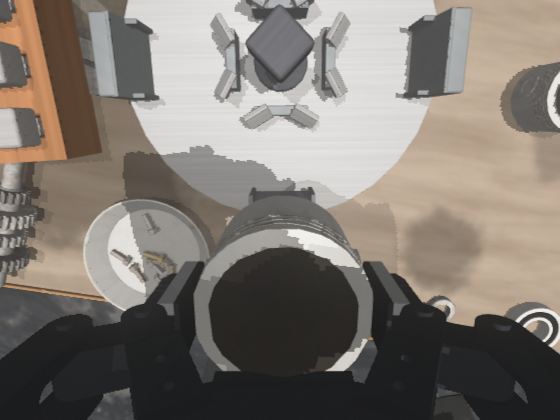

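```bash
python3 -c "
from h import *
d=ld('w2');a=cv2.imread('pics/w2.png')
cv2.imwrite('pics/z4.png',cv2.resize(a[0:150,190:370],None,fx=4,fy=4,interpolation=cv2.INTER_CUBIC))
cv2.imwrite('pics/z5.png',cv2.resize(a[170:420,170:400],None,fx=3,fy=2.4,interpolation=cv2.INTER_CUBIC))
h=np.hstack([a[0:110,85:165],a[0:110,395:475]]);cv2.imwrite('pics/z6.png',cv2.resize(h,None,fx=5,fy=5,interpolation=cv2.INTER_CUBIC))
"
```

```text
(no output)
```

View pics/z4.png

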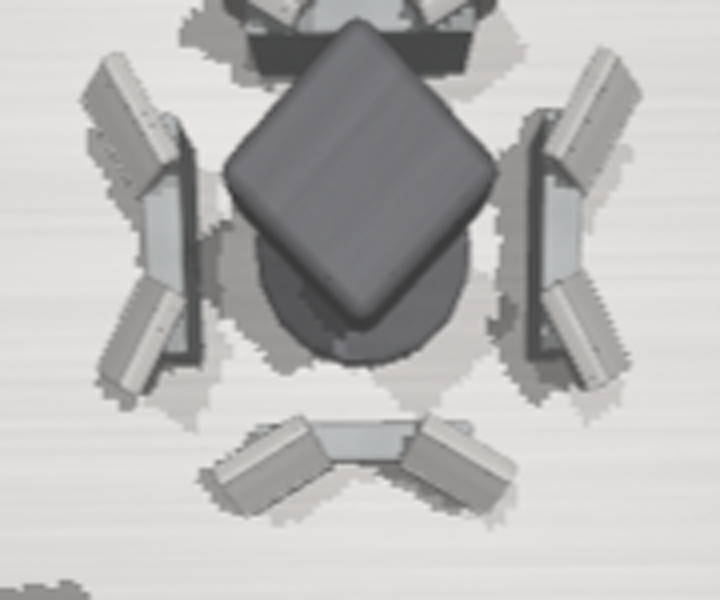

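View pics/z5.png

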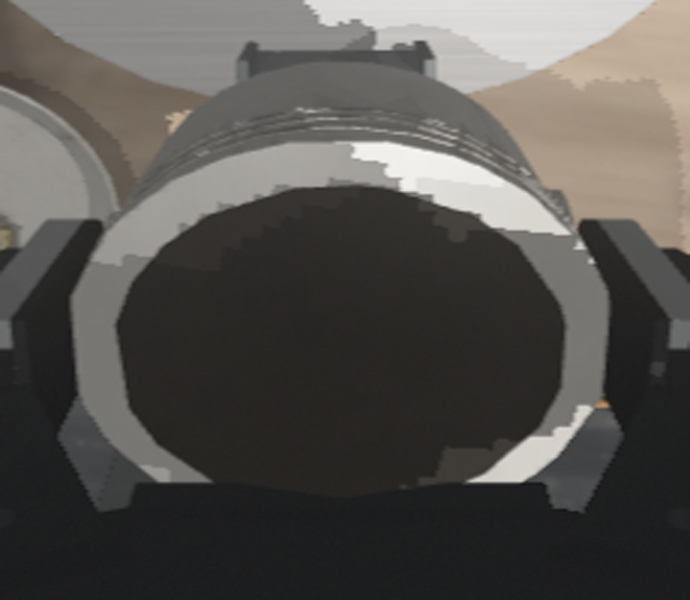

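View pics/z6.png

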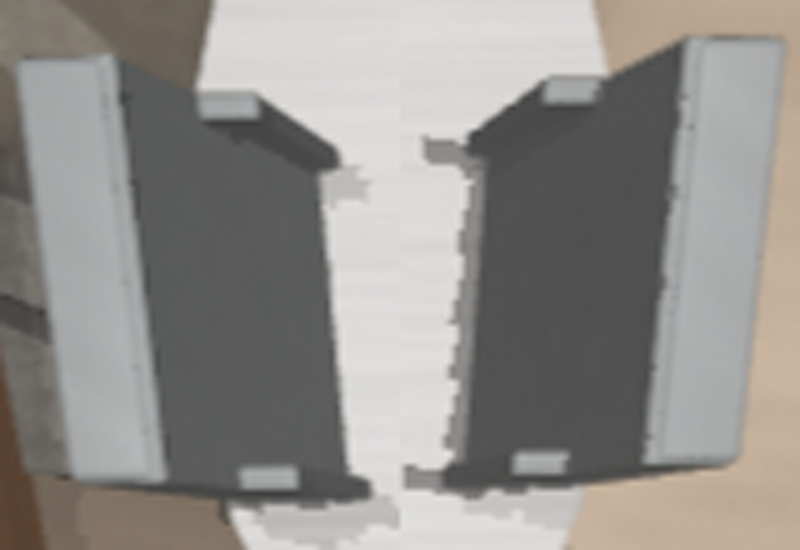

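```bash
python3 -c "
from h import *
d=ld('w2')
z4=lambda u,v:((u+.5)/4-.5+190,(v+.5)/4-.5)
P=[ray(d,*z4(*p),.14)[:2] for p in [(357,18),(226,172),(496,172),(365,322)]]
print('knob',np.mean(P,0),(P[1]+P[2])/2,(P[0]+P[3])/2)
for a,b in [(3,0),(2,1)]:
  v=P[b]-P[a];print(np.degrees(np.arctan2(v[1],v[0])),np.linalg.norm(v))
L=lambda u,v:((u+.5)/5-.5+85,(v+.5)/5-.5)
Rr=lambda u,v:((u+.5-400)/5-.5+395,(v+.5)/5-.5)
l=[ray(d,*L(*p),.1)[:2] for p in [(18,60),(78,478),(115,55),(165,478)]]
q=[ray(d,*Rr(*p),.1)[:2] for p in [(785,40),(740,462),(690,38),(645,462)]]
for A in (l,q): print(np.mean(A,0), [np.degrees(np.arctan2(*(A[i]-A[i+1])[::-1])) for i in (0,2)])
ml,mq=np.mean(l,0),np.mean(q,0);v=ml-mq;print('c',(ml+mq)/2,np.degrees(np.arctan2(v[1],v[0]))-90,np.linalg.norm(v)/2)
for p in [(73,300),(610,300),(340,142)]:
  u,v=(p[0]+.5)/3-.5+170,(p[1]+.5)/2.4-.5+170
  print(ray(d,u,v,.2684+.0121)-[.4593,.0462,0])
a=np.radians(9.3);
for t in range(3): pass
"
```

```text
knob [0.56969373 0.06570465] [0.56982699 0.06573327] [0.56956047 0.06567604]
10.792823326020704 0.04518125656330185
99.2931094171835 0.04370280777126669
[0.54745801 0.19718675] [np.float64(10.35423830443759), np.float64(9.549168583897877)]
[ 0.59291514 -0.06582032] [np.float64(10.28096740227838), np.float64(9.524006706464295)]
c [0.57018658 0.06568322] 9.805906277446681 0.1334532399528956
[0.0010323  0.03119036 0.2805    ]
[ 0.01106213 -0.03042572  0.2805    ]
[0.02974963 0.00444187 0.2805    ]
```

```bash
python3 -c "
from h import *
plan([.4917,.0522,.087],9.8)"
```

```text
t 3.50 pos [0.4594 0.0461 0.2682] ori [1.7996e+02 5.0000e-02 9.2400e+00] F [-0.3 -1.  -3.4] gw 0.747 q [  8.  14. -22. 107.   6.  60. -97.]
   shift [ 33.   -1.  181.1] turn [ 0.001  0.001 -0.01 ] rows 4.415182950038002 0.07801022956116827
```

servo_tool(
  steps=[1,33,-1,41,0,0,-0.01,1,33,-1,80,0,0,-0.01,1,33,-1,100,0,0,-0.01,1,33,-1,120,0,0,-0.01,1,33,-1,140,0,0,-0.01,1,33,-1,150,0,0,-0.01,1,33,-1,160,0,0,-0.01,1,33,-1,170,0,0,-0.01,1,33,-1,176,0,0,-0.01,1,33,-1,181,0,0,-0.01,1,33,-1,181,0,0,-0.01],
)

```text
t: 4.42
tcp_pos: [0.4922, 0.0538, 0.0867]
orientation: [-180.0, 0.0, 9.9]
contact_force: [-1.2, 0.5, -2.6]
grip_width: 0.746
```

```bash
python3 -c "
from h import *
plan([.4917,.0522,.085],9.8)
cap('wrist','w3');cap('scene','s3')"
```

```text
t 4.42 pos [0.4922 0.0538 0.0867] ori [-1.80e+02  5.00e-02  9.94e+00] F [-1.2  0.5 -2.6] gw 0.746 q [   3.   30.  -17.  117.   15.   35. -105.]
   shift [-0.8  1.5  1.7] turn [-0.     0.001  0.002] rows 0.05688227852480441 0.02058865608002642
```

View pics/w3.png

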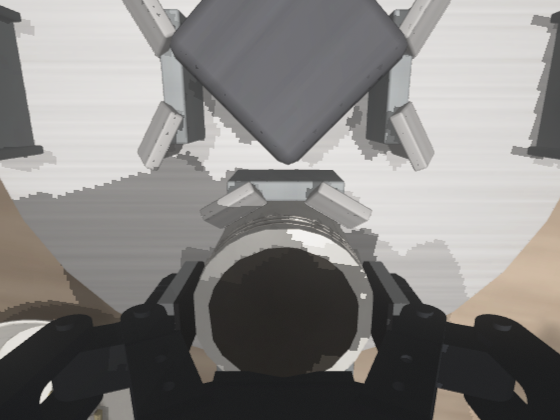

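View pics/s3.png

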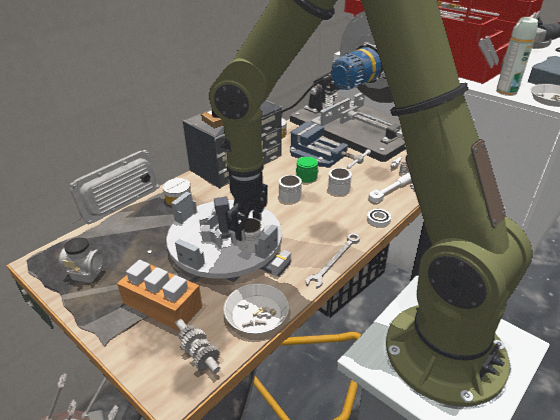

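servo_tool(
  steps=[1,-0.5,1.2,1.5,0,0,0,1,-0.5,1.2,1.8,0,0,0,1,-0.5,1.2,1.8,0,0,0,0,-0.5,1.2,1.5,0,0,0,0,-0.5,1.2,1,0,0,0,0,-0.5,1.2,0,0,0,0,0,-0.5,1.2,-1,0,0,0,0,-0.5,1.2,-40,0,0,0,0,-0.5,1.2,-80,0,0,0,0,-0.5,1.2,-120,0,0,0,0,-0.5,1.2,-120,0,0,0],
)

```text
t: 5.43
tcp_pos: [0.4954, 0.0539, 0.2144]
orientation: [180.0, -0.6, 10.0]
contact_force: [1.9, 0.7, -0.3]
grip_width: 1.002
```

```bash
python3 -c "
from h import *
plan([.5,.288,.2],12.3)
plan([.47,.288,.2],12.3)
cap('wrist','w4')"
```

```text
t 5.43 pos [0.4954 0.0539 0.2144] ori [179.97  -0.65   9.97] F [ 1.9  0.7 -0.3] gw 1.002 q [  7.  20. -22. 108.   9.  53. -99.]
   shift [  44.9 -229.8   14.8] turn [ 0.001 -0.011 -0.041] rows 5.626288446048535 0.33779440617960577
t 5.43 pos [0.4954 0.0539 0.2144] ori [179.97  -0.65   9.97] F [ 1.9  0.7 -0.3] gw 1.002 q [  7.  20. -22. 108.   9.  53. -99.]
   shift [  15.3 -235.    14.4] turn [ 0.001 -0.011 -0.041] rows 5.6582108310449515 0.33779440617960577
```

View pics/w4.png

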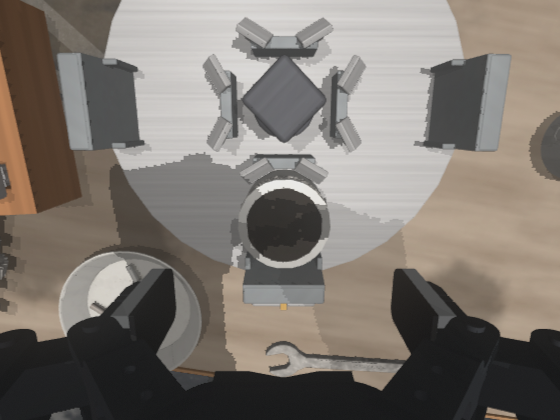

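```bash
python3 -c "
from h import *
d=ld('w4')
K=ray(d,284.5,98,.14);c=np.array([.570,.0657])
print('knob',K)
h=cv2.cvtColor(d['frame'],cv2.COLOR_RGB2GRAY)
m=np.zeros_like(h);m[180:258,243:326]=(h<75)[180:258,243:326]
m=cv2.morphologyEx(m,cv2.MORPH_OPEN,np.ones((5,5)))
n,l,s,ce=cv2.connectedComponentsWithStats(m);i=1+np.argmax(s[1:,4]);print(s[i],ce[i])
for u,v in [ce[i],(s[i][0]+s[i][2]/2,s[i][1]+s[i][3]/2)]:
  p=ray(d,u,v,.097);print(p,np.linalg.norm(p[:2]-c),np.linalg.norm(p-K+[0,0,.043]),np.degrees(np.arctan2(*(c-p[:2])[::-1])))
f=ray(d,284,295,.1);print('fence',f,np.linalg.norm(f[:2]-c),np.degrees(np.arctan2(*(c-f[:2])[::-1])))
for u,x in [(66,0),(502,0)]:
  f=ray(d,u+ (8 if u<100 else -8),102,.1);print(f)
"
```

```text
knob [0.57091756 0.06590484 0.14      ]
[ 247  189   75   69 4149] [283.69944565 224.23523741]
[0.48989863 0.05193338 0.097     ] 0.08127576176967442 0.08221477717364208 9.751869822966412
[0.49052617 0.05147194 0.097     ] 0.08073739946056065 0.08167671171282373 10.150037524799872
fence [0.43766692 0.04250307 0.1       ] 0.1343508125272952 9.942477203665337
[0.54756688 0.19820026 0.1       ]
[ 0.59410731 -0.06626647  0.1       ]
```

```bash
python3 -c "
from h import *
plan([.46,.284,.22],12.3)"
```

```text
t 5.48 pos [0.4944 0.0533 0.2114] ori [179.96  -0.48   9.94] F [ 0.   0.  -0.7] gw 0.996 q [  7.  20. -22. 108.   9.  53. -99.]
   shift [   6.1 -233.2   -8.7] turn [ 0.001 -0.008 -0.041] rows 5.597142062047316 0.33562841074364175
```

servo_tool(
  steps=[0,6,-233,-9,0,0,-0.04,0,6,-233,-9,0,0,-0.04,0,6,-233,-9,0,0,-0.04,0,6,-233,-9,0,0,-0.04,0,6,-233,-9,0,0,-0.04,0,6,-233,-9,0,0,-0.04,0,6,-233,-9,0,0,-0.04,0,6,-233,-9,0,0,-0.04,0,6,-233,-9,0,0,-0.04],
)

```text
t: 6.23
tcp_pos: [0.4576, 0.2822, 0.2155]
orientation: [179.9, 0.1, 12.2]
contact_force: [-0.8, 0.2, -0.4]
grip_width: 0.997
```

```bash
python3 -c "
from h import *
plan([.46,.284,.22],12.3)
cap('wrist','w5')"
```

```text
t 6.23 pos [0.4576 0.2822 0.2155] ori [1.7992e+02 8.0000e-02 1.2230e+01] F [-0.8  0.2 -0.4] gw 0.997 q [ -18.   24.  -24.  102.   12.   57. -124.]
   shift [ 2.7 -1.3 -4.5] turn [ 0.001  0.001 -0.001] rows 0.12974787224991652 0.01841204813942929
```

View pics/w5.png

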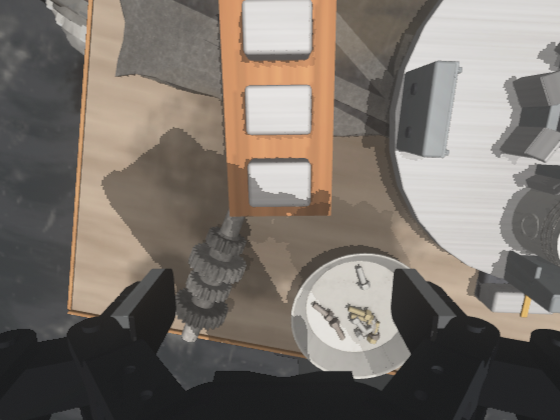

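```bash
python3 -c "
from h import *
d=ld('w5');a=cv2.imread('pics/w5.png')
cv2.imwrite('pics/z7.png',cv2.resize(a[0:230,210:350],None,fx=4,fy=2.6,interpolation=cv2.INTER_CUBIC))
W=[ray(d,*p,.094) for p in [(280,184),(278.5,110),(278,27)]]
for w in W: print(w)
v=W[2]-W[0];print(np.degrees(np.arctan2(v[1],v[0])),np.linalg.norm(v))
for p in [(248,184),(311,184),(280,160),(280,207)]: print(ray(d,*p,.094))
"
```

```text
[0.4774711  0.28804431 0.094     ]
[0.52558697 0.29938501 0.094     ]
[0.57412866 0.31006908 0.094     ]
12.836471654711042 0.09913513253085753
[0.47276136 0.30978092 0.094     ]
[0.48203494 0.26698105 0.094     ]
[0.49371012 0.29153041 0.094     ]
[0.46136201 0.28458609 0.094     ]
```

View pics/z7.png

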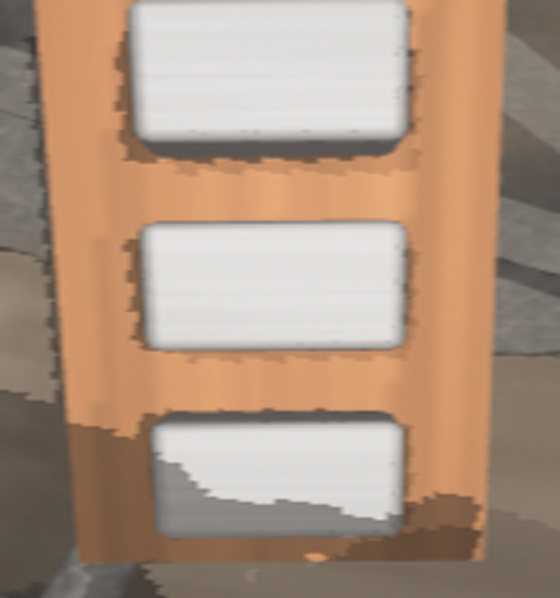

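```bash
python3 -c "
from h import *
plan([.4775,.288,.088],12.8)"
```

```text
t 6.28 pos [0.458  0.2816 0.2157] ori [1.7992e+02 6.0000e-02 1.2160e+01] F [-0.5 -0.7  0.4] gw 1.004 q [ -18.   24.  -24.  102.   12.   57. -124.]
   shift [ 20.6  -2.3 127.6] turn [ 0.001  0.001 -0.011] rows 3.1006373701222105 0.09116166399187674
```

servo_tool(
  steps=[0,20.6,-2.3,40,0,0,-0.011,0,20.6,-2.3,80,0,0,-0.011,0,20.6,-2.3,110,0,0,-0.011,0,20.6,-2.3,127,0,0,-0.011,0,20.6,-2.3,127,0,0,-0.011,1,20.6,-2.3,127,0,0,-0.011,1,20.6,-2.3,127,0,0,-0.011,1,20.6,-2.3,127,0,0,-0.011,1,20.6,-2.3,127,0,0,-0.011,1,20.6,-2.3,127,0,0,-0.011,1,20.6,-2.3,127,0,0,-0.011,1,20.6,-2.3,127,0,0,-0.011],
  newtons=80,
)

```text
t: 7.28
tcp_pos: [0.4785, 0.2903, 0.0915]
orientation: [-180.0, -0.2, 12.9]
contact_force: [-1.3, -0.6, 6.5]
grip_width: 0.496
```

```bash
python3 -c "
from h import *
plan([.4775,.288,.2],12.8)"
```

```text
t 7.28 pos [0.4785 0.2903 0.0915] ori [-179.96   -0.21   12.85] F [-1.3 -0.6  6.5] gw 0.496 q [ -20.   34.  -21.  107.   18.   42. -128.]
   shift [  -1.1    1.9 -108.5] turn [-0.001 -0.004  0.001] rows 2.6031874639699346 0.030589543027056076
```

servo_tool(
  steps=[1,0,0,-30,0,0,0,1,0,0,-65,0,0,0,1,0,0,-100,0,0,0,1,0,0,-130,0,0,0,1,0,0,-130,0,0,0,1,0,0,-130,0,0,0],
)

```text
t: 7.78
tcp_pos: [0.4782, 0.2904, 0.2221]
orientation: [-179.9, -0.3, 12.9]
contact_force: [-0.4, -0.2, -1.9]
grip_width: 0.497
```

```bash
python3 -c "
from h import *
plan([.4775,.288,.2],12.8)
cap('wrist','w6');cap('scene','s6')
a=cv2.imread('pics/s6.png');b=ld('s6');u=proj(b,r.sense()['tcp_pos']).astype(int);print(u)
x,y=u
cv2.imwrite('pics/z8.png',cv2.resize(a[max(0,y-60):y+90,max(0,x-75):x+75],None,fx=4,fy=4,interpolation=cv2.INTER_CUBIC))"
```

```text
t 7.78 pos [0.4782 0.2904 0.2221] ori [-179.92   -0.31   12.86] F [-0.4 -0.2 -1.9] gw 0.497 q [ -17.   25.  -24.   99.   12.   58. -123.]
   shift [-1.4  2.2 22.1] turn [-0.001 -0.005  0.001] rows 0.5328071724316126 0.044893674754326464
[164 237]
```

View pics/w6.png

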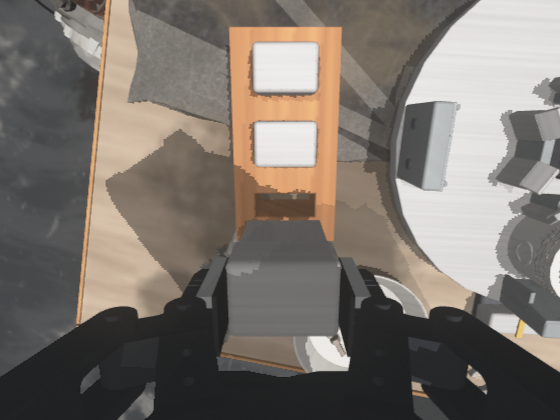

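View pics/z8.png

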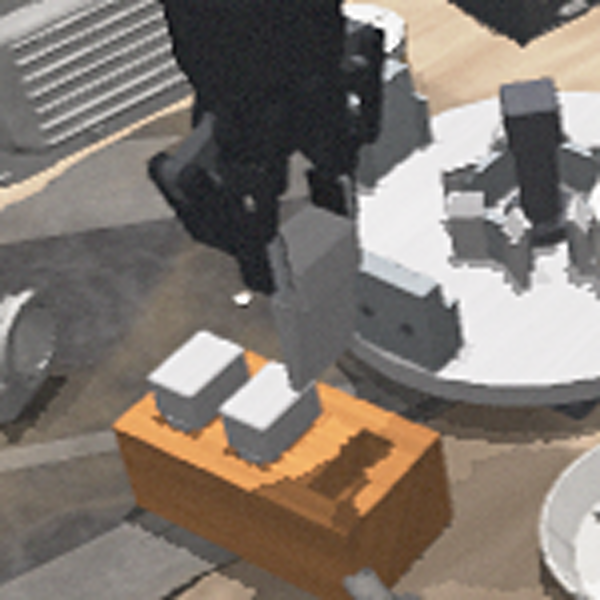

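```bash
cat >> h.py <<'E'
def wedge_edges(hc,yaw):
    R=Ro.from_euler('z',yaw,degrees=True).as_matrix()
    pts=[];E=[]
    def box(xt0,xt1,zt,xb0,xb1,zb):
        n=len(pts)
        for (x0,x1,z) in ((xt0,xt1,zt),(xb0,xb1,zb)):
            for x,y in ((x0,-.022),(x1,-.022),(x1,.022),(x0,.022)): pts.append([x,y,z])
        for i in range(4): E.extend([(n+i,n+(i+1)%4),(n+4+i,n+4+(i+1)%4),(n+i,n+4+i)])
    box(-.016,.016,.014,-.016,.016,-.014)
    box(.008-.0155,.008,-.014,.001,.008,-.073)
    return np.array(pts)@R.T+hc,E
def overlay(f,hc,yaw,out,fx=5,w=60,col=(0,0,255)):
    d=ld(f);a=cv2.imread('pics/'+f+'.png');P,E=wedge_edges(np.array(hc),yaw)
    u=np.array([proj(d,p) for p in P]);c=u.mean(0).astype(int);x0,y0=max(0,c[0]-w),max(0,c[1]-w)
    im=cv2.resize(a[y0:c[1]+w,x0:c[0]+w],None,fx=fx,fy=fx,interpolation=cv2.INTER_CUBIC)
    for i,j in E: cv2.line(im,tuple(((u[i]-[x0,y0]+.5)*fx).astype(int)),tuple(((u[j]-[x0,y0]+.5)*fx).astype(int)),col,1)
    return im
E
python3 -c "
from h import *
hc=[.4782,.2904,.2221-.0115]
A=overlay('s6',hc,12.9,'',w=40);B=overlay('s6',hc,192.9,'',w=40)
cv2.imwrite('pics/z9.png',np.hstack([A[:400],B[:400]])[:600,:800])"
```

```text
(no output)
```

View pics/z9.png

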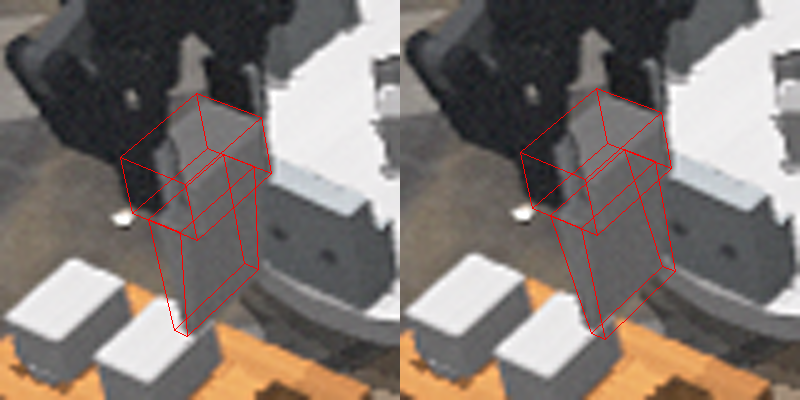

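```bash
python3 -c "
from h import *
hc=[.4782,.2904,.2221-.0115]
A=overlay('w6',hc,12.9,'',w=80);B=overlay('w6',hc,192.9,'',w=80)
f=lambda I:cv2.resize(cv2.convertScaleAbs(I,alpha=1.6,beta=10),(400,400))
cv2.imwrite('pics/z10.png',np.hstack([f(A),f(B)]))
a=cv2.imread('pics/s6.png')[205:275,135:205];cv2.imwrite('pics/z11.png',cv2.convertScaleAbs(cv2.resize(a,(600,600),interpolation=cv2.INTER_CUBIC),alpha=1.8))"
```

```text
(no output)
```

View pics/z10.png

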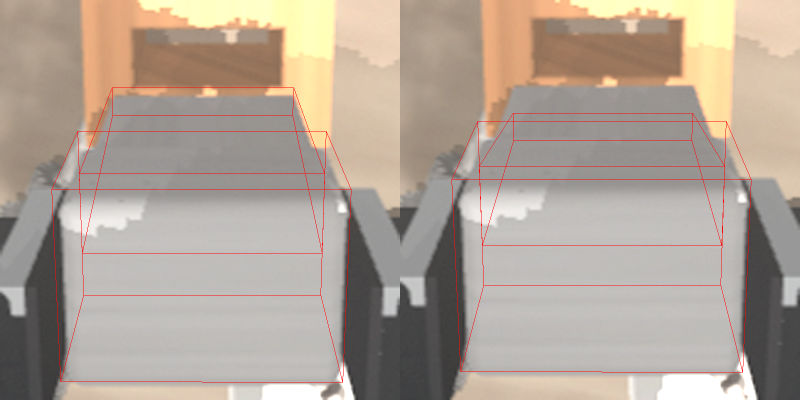

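View pics/z11.png

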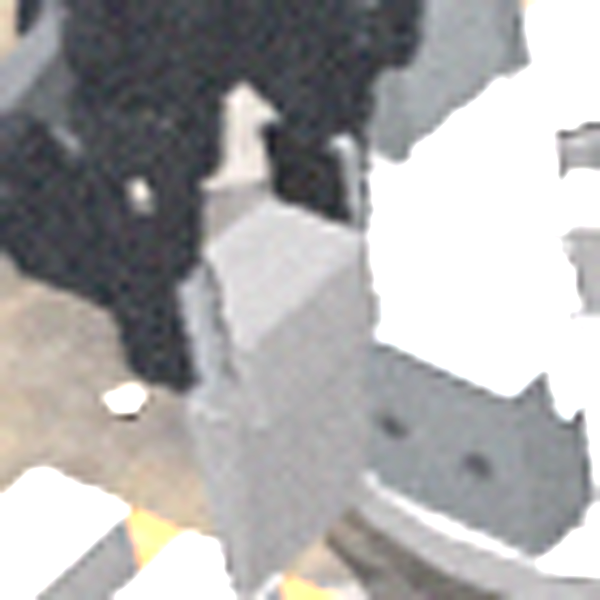

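```bash
cat >> h.py <<'E'
C=np.array([.5702,.0658]);YF=9.9
def st(rad,z,tang=0,yaw=YF):
    a=np.radians(YF);u=np.array([np.cos(a),np.sin(a)]);n=np.array([-u[1],u[0]])
    p=C-rad*u+tang*n; plan([p[0],p[1],z],yaw)
def where():
    p=r.sense()['tcp_pos'];a=np.radians(YF);u=np.array([np.cos(a),np.sin(a)]);n=np.array([-u[1],u[0]])
    print('radial %.1f tang %.1f z %.1f'%(-(p[:2]-C)@u*1e3,(p[:2]-C)@n*1e3,p[2]*1e3))
E
python3 -c "
from h import *
st(.1232,.21)"
```

```text
t 7.88 pos [0.477  0.2894 0.2191] ori [1.7997e+02 1.0000e-02 1.2870e+01] F [ 0.6  0.2 -0.9] gw 0.496 q [ -17.   26.  -24.   99.   12.   58. -123.]
   shift [-82.  232.3   9.3] turn [0.001 0.    0.052] rows 5.912353250922171 0.4144597381872089
```

servo_tool(
  steps=[1,-82,232,0,0,0,0.052,1,-82,232,0,0,0,0.052,1,-82,232,0,0,0,0.052,1,-82,232,0,0,0,0.052,1,-82,232,0,0,0,0.052,1,-82,232,0,0,0,0.052,1,-82,232,9,0,0,0.052,1,-82,232,9,0,0,0.052,1,-82,232,9,0,0,0.052,1,-82,232,9,0,0,0.052],
)

```text
t: 8.72
tcp_pos: [0.449, 0.0469, 0.21]
orientation: [-179.9, 0.0, 10.0]
contact_force: [-0.4, 0.1, -1.6]
grip_width: 0.495
```

```bash
python3 -c "
from h import *
st(.1232,.205);where()
cap('wrist','w7')"
```

```text
t 8.72 pos [0.449  0.0469 0.21  ] ori [-1.7995e+02  5.0000e-02  1.0020e+01] F [-0.4  0.1 -1.6] gw 0.495 q [  8.  17. -22. 114.   8.  51. -98.]
   shift [-0.6  2.2  5. ] turn [-0.001  0.001  0.002] rows 0.13102174310669068 0.020049697688412447
radial 122.6 tang 2.2 z 210.0
```

View pics/w7.png

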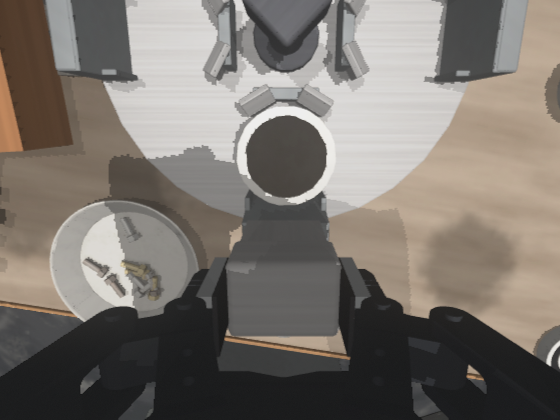

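servo_tool(
  steps=[1,-0.6,2.2,0,0,0,0,1,-0.6,2.2,10,0,0,0,1,-0.6,2.2,20,0,0,0,1,-0.6,2.2,28,0,0,0,1,-0.6,2.2,36,0,0,0,1,-0.5,2.2,42,0,0,0,1,-0.2,2.2,48,0,0,0,1,0,2.2,52,0,0,0,1,0.3,2.2,55,0,0,0,1,0.3,2.2,55,0,0,0],
)

```text
t: 9.6
tcp_pos: [0.4508, 0.0436, 0.1552]
orientation: [-180.0, -0.1, 9.9]
contact_force: [5.0, -0.5, -5.1]
grip_width: 0.494
```

```bash
python3 -c "
from h import *
st(.1232,.205);where()
cap('wrist','w8')"
```

```text
t 9.60 pos [0.4508 0.0436 0.1552] ori [-1.7998e+02 -1.0000e-01  9.9100e+00] F [ 5.  -0.5 -5.1] gw 0.494 q [   7.   21.  -21.  118.   11.   42. -101.]
   shift [ -1.7  -1.3 -49.8] turn [-0.    -0.002  0.   ] rows 1.1948267547331561 0.014668436872672927
radial 121.4 tang -1.3 z 155.2
```

View pics/w8.png

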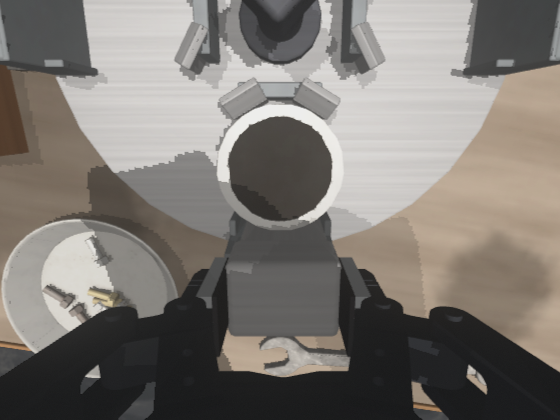

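servo_tool(
  steps=[1,1,-0.5,4,0,0,0,1,1.5,-0.5,8,0,0,0,1,2.1,-0.5,12,0,0,0,1,2.7,-0.5,16,0,0,0,1,3.3,-0.5,20,0,0,0,1,3.3,-0.5,20,0,0,0],
)

```text
t: 10.15
tcp_pos: [0.4538, 0.0446, 0.1353]
orientation: [-180.0, -0.1, 9.9]
contact_force: [5.1, 0.1, -2.1]
grip_width: 0.496
```

```bash
python3 -c "
from h import *
st(.1232,.205);where()"
```

```text
t 10.15 pos [0.4538 0.0446 0.1353] ori [-1.8e+02 -9.0e-02  9.9e+00] F [ 5.1  0.1 -2.1] gw 0.496 q [   6.   23.  -20.  119.   12.   39. -102.]
   shift [ -4.8  -0.9 -69.8] turn [-0.    -0.002 -0.   ] rows 1.6768475182642508 0.012425141564960928
radial 118.3 tang -0.9 z 135.3
```

servo_tool(
  steps=[1,0.5,0,4,0,0,0,1,1,0,7,0,0,0,1,1.3,0,9,0,0,0,1,1.5,0,11,0,0,0,1,1.6,0,12,0,0,0,1,1.6,0,12,0,0,0],
)

```text
t: 10.65
tcp_pos: [0.4552, 0.0449, 0.1253]
orientation: [179.9, -0.1, 9.9]
contact_force: [-3.4, 0.2, 27.5]
grip_width: 0.497
```

```bash
python3 -c "
from h import *
st(.1232,.205);where()"
```

```text
t 10.65 pos [0.4552 0.0449 0.1253] ori [ 1.7994e+02 -1.4000e-01  9.9000e+00] F [-3.4  0.2 27.5] gw 0.497 q [   5.   24.  -19.  120.   13.   38. -103.]
   shift [ -6.1  -0.8 -79.7] turn [ 0.001 -0.003 -0.   ] rows 1.9181454561306226 0.02163339807416248
radial 116.9 tang -0.8 z 125.3
```

servo_tool(
  steps=[0,1.6,0,0,0,0,0,0,1.6,0,0,0,0,0,0,1.6,0,0,0,0,0,0,0,0,-2,0,0,0,0,0,0,-40,0,0,0,0,0,0,-60,0,0,0,1,0,0,-60,0,0,0,1,0,0,-60,0,0,0,1,0,0,-60,0,0,0,1,0,0,-60,0,0,0,1,0,0,-60,0,0,0,1,0,0,-60,0,0,0],
)

```text
t: 11.65
tcp_pos: [0.4541, 0.0446, 0.1825]
orientation: [-180.0, 0.1, 9.9]
contact_force: [0.3, -1.0, 0.6]
grip_width: 0.145
```

```bash
python3 -c "
from h import *
st(.119,.148);where()
cap('scene','s9');cap('wrist','w9')
a=cv2.imread('pics/s9.png');cv2.imwrite('pics/z12.png',cv2.resize(a[170:310,160:310],None,fx=4,fy=4,interpolation=cv2.INTER_CUBIC))"
```

```text
t 11.65 pos [0.4541 0.0446 0.1825] ori [-1.7999e+02  1.0000e-01  9.9100e+00] F [ 0.3 -1.   0.6] gw 0.145 q [   7.   19.  -21.  116.   10.   47. -100.]
   shift [-0.9 -0.9 34.5] turn [-0.     0.002  0.   ] rows 0.8279713831617235 0.01417296245092143
radial 118.0 tang -0.9 z 182.5
```

View pics/w9.png

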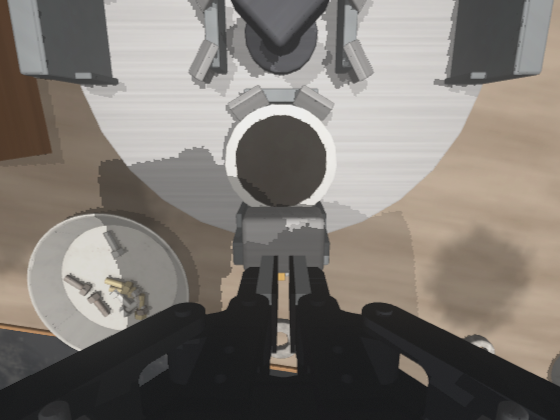

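View pics/z12.png

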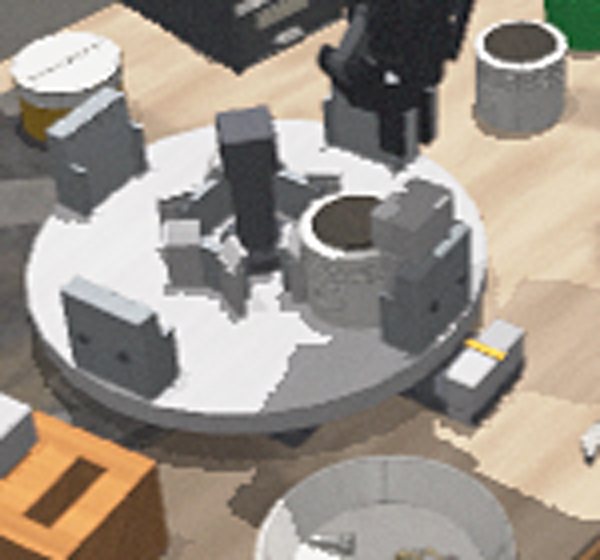

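servo_tool(
  steps=[1,-0.5,-1,20,0,0,0,1,-0.5,-1,32,0,0,0,1,-0.5,-1,36,0,0,0,1,-0.5,-1,38,0,0,0,1,-0.5,-1,40,0,0,0,1,-0.5,-1,40,0,0,0],
)

```text
t: 12.25
tcp_pos: [0.4531, 0.0455, 0.1449]
orientation: [179.9, 0.1, 9.9]
contact_force: [-8.1, -1.7, 21.5]
grip_width: -0.001
```

```bash
python3 -c "
from h import *
st(.119,.148);where()"
```

```text
t 12.25 pos [0.4531 0.0455 0.1449] ori [1.7994e+02 6.0000e-02 9.9000e+00] F [-8.1 -1.7 21.5] gw -0.001 q [   6.   22.  -20.  119.   12.   41. -102.]
   shift [-0.2  0.1 -3.1] turn [0.001 0.001 0.   ] rows 0.0736299336730796 0.011794148334348402
radial 118.8 tang 0.1 z 144.9
```

```bash
python3 -c "
from h import *
st(0,.2,yaw=9.9-45)"
```

```text
t 12.25 pos [0.4531 0.0455 0.1449] ori [1.7994e+02 6.0000e-02 9.9000e+00] F [-8.1 -1.7 21.5] gw -0.001 q [   6.   22.  -20.  119.   12.   41. -102.]
   shift [118.8   0.2 -55.2] turn [0.001 0.001 0.785] rows 3.1409356883999413 6.285141569069346
```

servo_tool(
  steps=[1,0,0,-30,0,0,0,0.3,0,0,-65,0,0,0.1,0,40,0,-65,0,0,0.785,0,80,0,-65,0,0,0.785,0,119,0,-65,0,0,0.785,0,119,0,-65,0,0,0.785,0,119,0,-65,0,0,0.785,0,119,0,-65,0,0,0.785,0,119,0,-65,0,0,0.785,0,119,0,-65,0,0,0.785,0,119,0,-65,0,0,0.785],
)

```text
t: 13.17
tcp_pos: [0.5711, 0.0661, 0.2086]
orientation: [-180.0, -0.0, -34.9]
contact_force: [0.2, -0.3, 0.4]
grip_width: 1.002
```

```bash
python3 -c "
from h import *
st(0,.130,yaw=9.9-45);cap('wrist','w10')"
```

```text
t 13.17 pos [0.5711 0.0661 0.2086] ori [-1.7999e+02 -1.0000e-02 -3.4940e+01] F [ 0.2 -0.3  0.4] gw 1.002 q [  -3.   26.  -10.   97.    5.   57. -139.]
   shift [-0.6  0.8 78.6] turn [-0.    -0.     0.003] rows 1.885764660095326 0.023064260034258283
```

View pics/w10.png

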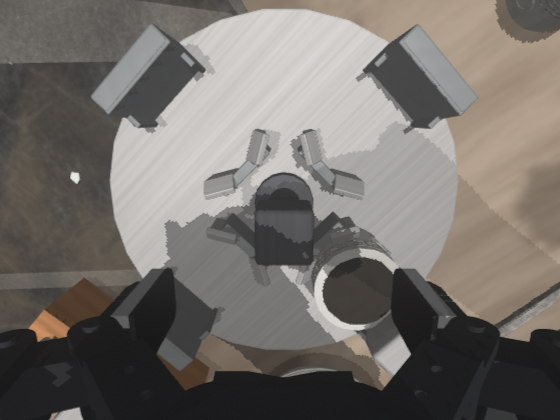

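servo_tool(
  steps=[0,-0.6,0.8,40,0,0,0,0,-0.6,0.8,70,0,0,0,0,-0.6,0.8,78,0,0,0,1,-0.6,0.8,78,0,0,0,1,-0.6,0.8,78,0,0,0,1,-0.6,0.8,78,0,0,0,1,-0.6,0.8,78,0,0,0,1,-0.6,0.8,78,0,0,0,1,-0.6,0.8,78,0,0,0],
  newtons=60,
)

```text
t: 13.97
tcp_pos: [0.5711, 0.0657, 0.1323]
orientation: [-179.9, -0.1, -35.1]
contact_force: [-0.9, -1.6, 6.3]
grip_width: 0.386
```

```bash
python3 -c "
from h import *
st(0,.130,yaw=9.9+45)"
```

```text
t 13.97 pos [0.5711 0.0657 0.1323] ori [-1.7989e+02 -1.4000e-01 -3.5080e+01] F [-0.9 -1.6  6.3] gw 0.386 q [  -3.   31.   -9.  103.    6.   46. -140.]
   shift [-0.8  0.5  2.3] turn [ 0.    -0.003 -1.57 ] rows 0.05858380602418625 12.567095219376945
```

servo_tool(
  steps=[1,0,0,0,0,0,-0.1,1,0,0,0,0,0,-0.2,1,0,0,0,0,0,-0.3,1,0,0,0,0,0,-0.4,1,0,0,0,0,0,-0.5,1,0,0,0,0,0,-0.6,1,0,0,0,0,0,-0.7,1,0,0,0,0,0,-0.8,1,0,0,0,0,0,-0.9,1,0,0,0,0,0,-1.0,1,0,0,0,0,0,-1.1,1,0,0,0,0,0,-1.2,1,0,0,0,0,0,-1.3,1,0,0,0,0,0,-1.4,1,0,0,0,0,0,-1.48,1,0,0,0,0,0,-1.53,1,0,0,0,0,0,-1.56,1,0,0,0,0,0,-1.571,1,0,0,0,0,0,-1.571,1,0,0,0,0,0,-1.571],
)

```text
t: 15.63
tcp_pos: [0.5708, 0.0675, 0.1323]
orientation: [179.9, -0.2, 55.0]
contact_force: [-1.1, 3.5, 6.7]
grip_width: 0.384
```

```bash
python3 -c "
from h import *
st(0,.130,yaw=9.9+45)"
```

```text
t 15.63 pos [0.5708 0.0675 0.1323] ori [179.94  -0.18  54.99] F [-1.1  3.5  6.7] gw 0.384 q [ 13.  34. -35. 103.  24.  51. -68.]
   shift [-1.7  0.4  2.3] turn [ 0.001 -0.003  0.001] rows 0.06954752696217074 0.029337692167339485
```

```bash
python3 -c "
from h import *
plan([.485,-.27,.21],9.9)"
```

```text
t 15.63 pos [0.5708 0.0675 0.1323] ori [179.94  -0.18  54.99] F [-1.1  3.5  6.7] gw 0.384 q [ 13.  34. -35. 103.  24.  51. -68.]
   shift [-325.4  123.4  -78.6] turn [-0.    -0.003  0.787] rows 8.556270697151067 6.2969441205021255
```

servo_tool(
  steps=[0,0,0,0,0,0,0,0,0,0,0,0,0,0,0,0,0,0,0,0,0,0,0,0,-40,0,0,0,0,0,0,-80,0,0,0,0,-30,10,-85,0,0,0.1,0,-325,123,-80,0,0,0.787,0,-325,123,-80,0,0,0.787,0,-325,123,-80,0,0,0.787,0,-325,123,-80,0,0,0.787,0,-325,123,-80,0,0,0.787,0,-325,123,-80,0,0,0.787,0,-325,123,-80,0,0,0.787,0,-325,123,-80,0,0,0.787,0,-325,123,-80,0,0,0.787,0,-325,123,-80,0,0,0.787,0,-325,123,-80,0,0,0.787],
)

```text
t: 17.05
tcp_pos: [0.4843, -0.2702, 0.2103]
orientation: [-180.0, -0.0, 9.9]
contact_force: [-0.0, 0.4, 0.5]
grip_width: 1.003
```

```bash
python3 -c "
from h import *
plan([.485,-.27,.21],9.9);cap('wrist','w11');cap('top','t11')"
```

```text
t 17.05 pos [ 0.4843 -0.2702  0.2103] ori [-1.7996e+02 -2.0000e-02  9.8600e+00] F [-0.   0.4  0.5] gw 1.003 q [ 43.  26. -24. 100.  12.  57. -66.]
   shift [ 0.7 -0.1  0.3] turn [-0.001 -0.    -0.001] rows 0.018026839978365076 0.008133025897511874
```

View pics/w11.png

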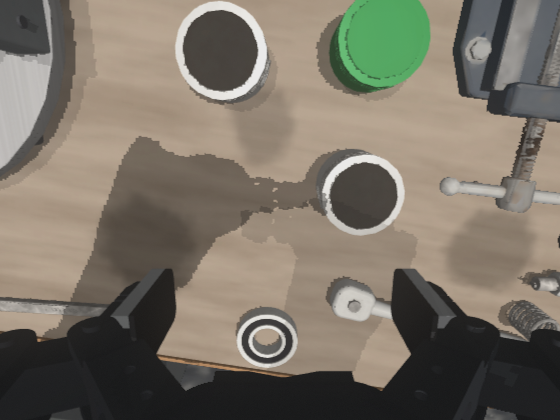

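View pics/t11.png

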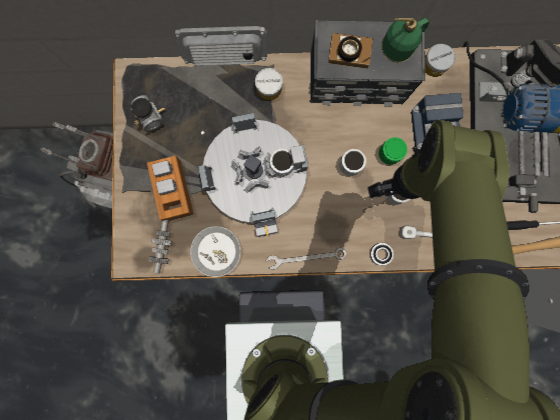

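```bash
cat >> h.py <<'E'
def crown(f,box,z,thr=75):
    d=ld(f);h=cv2.cvtColor(d['frame'],cv2.COLOR_RGB2GRAY);x0,y0,x1,y1=box
    m=np.zeros_like(h);m[y0:y1,x0:x1]=(h<thr)[y0:y1,x0:x1]
    m=cv2.morphologyEx(m,cv2.MORPH_OPEN,np.ones((5,5)));n,l,s,ce=cv2.connectedComponentsWithStats(m)
    i=1+np.argmax(s[1:,4]);b=s[i];u,v=b[0]+(b[2]-1)/2,b[1]+(b[3]-1)/2
    p=ray(d,u,v,z);print('crown',b,ce[i],np.round(p,4));return p
E
python3 -c "
from h import *
crown('w11',(320,155,405,235),.057);crown('w11',(176,5,265,98),.057)
plan([.5,-.332,.042],9.9)"
```

```text
crown [ 331  163   66   65 3350] [363.19044776 195.3480597 ] [ 0.5015 -0.3321  0.057 ]
crown [ 184   11   73   79 4566] [219.89334209  49.95597898] [ 0.5871 -0.2069  0.057 ]
t 17.15 pos [ 0.4848 -0.2693  0.2105] ori [-1.7997e+02 -3.0000e-02  9.9800e+00] F [ 0.  -0.4  0.5] gw 0.998 q [ 43.  26. -24. 100.  12.  57. -66.]
   shift [  4.1  64.5 168.4] turn [-0.001 -0.     0.001] rows 4.325999264079578 0.01293624702324548
```

```bash
python3 -c "
from h import *
d=ld('w11')
for z in (.02,.04,.06): print(ray(d,440,187,z)-[.5015,-.332,0])
"
```

```text
[ 0.01244401 -0.07513526  0.02      ]
[ 0.01467656 -0.06580195  0.04      ]
[ 0.01690911 -0.05646864  0.06      ]
```

servo_tool(
  steps=[0,5.6,64.7,40,0,0,0.61,0,5.6,64.7,40,0,0,0.61,0,5.6,64.7,60,0,0,0.61,0,5.6,64.7,60,0,0,0.61,0,5.6,64.7,90,0,0,0.61,0,5.6,64.7,130,0,0,0.61,0,5.6,64.7,158,0,0,0.61,0,5.6,64.7,168,0,0,0.61,0,5.6,64.7,168,0,0,0.61,1,5.6,64.7,168,0,0,0.61,1,5.6,64.7,168,0,0,0.61,1,5.6,64.7,168,0,0,0.61,1,5.6,64.7,168,0,0,0.61,1,5.6,64.7,168,0,0,0.61,1,5.6,64.7,168,0,0,0.61],
)

```text
t: 18.4
tcp_pos: [0.5022, -0.3341, 0.0447]
orientation: [180.0, -0.2, -25.1]
contact_force: [0.0, 1.4, 6.8]
grip_width: 0.746
```

```bash
python3 -c "
from h import *
st(.080,.22)"
```

```text
t 18.40 pos [ 0.5022 -0.3341  0.0447] ori [180.    -0.23 -25.09] F [0.  1.4 6.8] gw 0.746 q [ 38.  40. -11. 103.  11.  38. -94.]
   shift [-172.9 -345.1 -176. ] turn [ 0.001 -0.004 -0.611] rows 10.17328405971889 4.887381676533662
```

servo_tool(
  steps=[1,0,0,-40,0,0,0,1,0,0,-80,0,0,0,1,0,0,-120,0,0,0,1,-173,-345,-176,0,0,-0.61,1,-173,-345,-176,0,0,-0.61,1,-173,-345,-176,0,0,-0.61,1,-173,-345,-176,0,0,-0.61,1,-173,-345,-176,0,0,-0.61,1,-173,-345,-176,0,0,-0.61,1,-173,-345,-176,0,0,-0.61,1,-173,-345,-176,0,0,-0.61,1,-173,-345,-176,0,0,-0.61,1,-173,-345,-176,0,0,-0.61,1,-173,-345,-176,0,0,-0.61,1,-173,-345,-176,0,0,-0.61,1,-173,-345,-176,0,0,-0.61],
)

```text
t: 19.73
tcp_pos: [0.4904, 0.0507, 0.2186]
orientation: [179.9, -0.0, 9.8]
contact_force: [0.5, -0.8, -1.8]
grip_width: 0.747
```

```bash
python3 -c "
from h import *
st(.0795,.087);where();cap('wrist','w12')"
```

```text
t 19.73 pos [0.4904 0.0507 0.2186] ori [ 1.7993e+02 -1.0000e-02  9.7700e+00] F [ 0.5 -0.8 -1.8] gw 0.747 q [  11.   20.  -27.  108.   11.   54. -102.]
   shift [  1.6  -1.3 131.6] turn [ 0.001 -0.    -0.002] rows 3.1561457216549926 0.020894103389195135
radial 81.2 tang -1.1 z 218.6
```

View pics/w12.png

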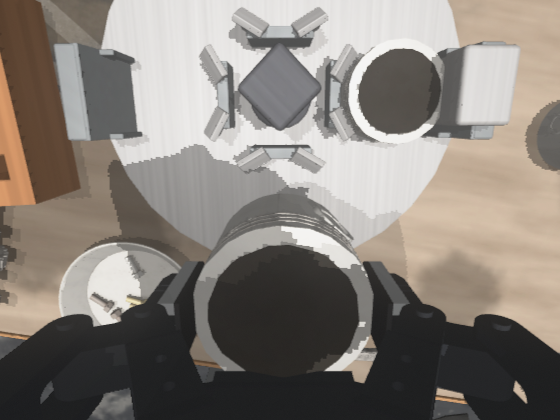

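servo_tool(
  steps=[1,1.4,-1,40,0,0,0,1,1.4,-1,70,0,0,0,1,1.4,-1,90,0,0,0,1,1.4,-1,105,0,0,0,1,1.4,-1,118,0,0,0,1,1.4,-1,125,0,0,0,1,1.4,-1,130,0,0,0,1,1.4,-1,133,0,0,0,1,1.4,-1,133.5,0,0,0,1,1.4,-1,133.5,0,0,0],
)

```text
t: 20.62
tcp_pos: [0.4921, 0.0531, 0.0852]
orientation: [180.0, -0.0, 9.8]
contact_force: [-0.6, 0.2, -2.1]
grip_width: 0.749
```

```bash
python3 -c "
from h import *
st(.0795,.0847);where();cap('wrist','w13')"
```

```text
t 20.62 pos [0.4921 0.0531 0.0852] ori [ 1.7999e+02 -5.0000e-02  9.8200e+00] F [-0.6  0.2 -2.1] gw 0.749 q [   6.   31.  -23.  117.   20.   36. -110.]
   shift [-0.3  0.9  0.5] turn [ 0.    -0.001 -0.001] rows 0.027096507795648477 0.013515052064648687
radial 79.2 tang 0.9 z 85.2
```

View pics/w13.png

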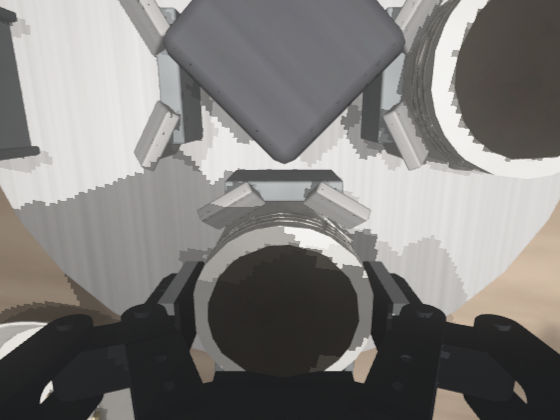

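servo_tool(
  steps=[1,-0.3,0.9,0.5,0,0,0,1,-0.3,0.9,0.5,0,0,0,0,-0.3,0.9,0.3,0,0,0,0,-0.3,0.9,0,0,0,0,0,-0.3,0.9,-1,0,0,0,0,-0.3,0.9,-3,0,0,0,0,-0.3,0.9,-40,0,0,0,0,-0.3,0.9,-80,0,0,0,0,-0.3,0.9,-120,0,0,0,0,-0.3,0.9,-120,0,0,0],
)

```text
t: 21.5
tcp_pos: [0.4947, 0.0537, 0.2118]
orientation: [180.0, -0.6, 9.9]
contact_force: [1.3, 0.7, -0.5]
grip_width: 0.998
```

```bash
python3 -c "
from h import *
cap('wrist','w14');p=crown('w14',(240,170,330,270),.097);print(np.linalg.norm(p[:2]-C))
plan([.5256,.2994,.2],12.85)"
```

```text
crown [ 247  189   75   71 4127] [283.419433   225.17954931] [0.4901 0.0517 0.097 ]
0.0813207830532588
t 21.55 pos [0.4937 0.053  0.2089] ori [179.96  -0.46   9.83] F [-0.4 -0.2 -1.2] gw 0.999 q [  11.   21.  -28.  109.   12.   53. -103.]
   shift [  73.4 -237.3    9.3] turn [ 0.001 -0.008 -0.053] rows 5.9615700166713 0.42721110424507797
```

View pics/w14.png

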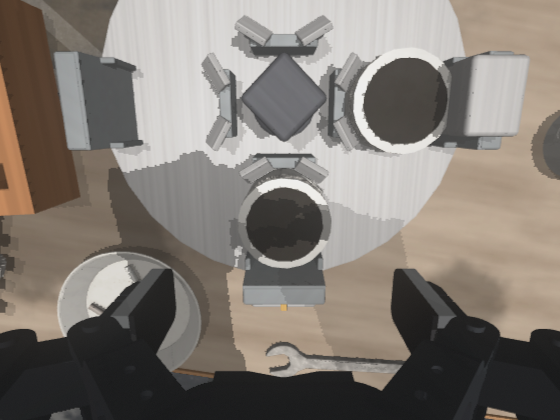

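Piston 2 stands at 81 mm, against the jaw at (285,222). Next: the middle wedge.

servo_tool(
  steps=[0,73,-237,0,0,0,-0.053,0,73,-237,0,0,0,-0.053,0,73,-237,0,0,0,-0.053,0,73,-237,0,0,0,-0.053,0,73,-237,0,0,0,-0.053,0,73,-237,0,0,0,-0.053,0,73,-237,0,0,0,-0.053,0,73,-237,40,0,0,-0.053,0,73,-237,60,0,0,-0.053,0,73,-237,60,0,0,-0.053],
)

```text
t: 22.38
tcp_pos: [0.5204, 0.2963, 0.1398]
orientation: [179.8, 0.5, 12.9]
contact_force: [-0.7, -0.3, -0.0]
grip_width: 0.997
```

```bash
python3 -c "
from h import *
plan([.5256,.2994,.088],12.85)"
```

```text
t 22.38 pos [0.5204 0.2963 0.1398] ori [179.82   0.48  12.93] F [-0.7 -0.3 -0. ] gw 0.997 q [ -15.   34.  -27.   98.   19.   53. -127.]
   shift [ 6.2 -2.  51.7] turn [0.003 0.008 0.001] rows 1.249663584826535 0.0726119511818604
```

servo_tool(
  steps=[0,0,0,10,0,0,0,0,0,0,10,0,0,0,0,0,0,10,0,0,0],
)

```text
t: 22.63
tcp_pos: [0.5233, 0.2984, 0.1355]
orientation: [-180.0, -0.0, 12.9]
contact_force: [1.0, 0.4, -0.2]
grip_width: 1.001
```

```bash
python3 -c "
from h import *
plan([.5256,.2994,.088],12.85)"
```

```text
t 22.63 pos [0.5233 0.2984 0.1355] ori [-1.7998e+02 -4.0000e-02  1.2860e+01] F [ 1.   0.4 -0.2] gw 1.001 q [ -16.   35.  -27.   98.   19.   52. -127.]
   shift [ 2.4 -0.5 47.5] turn [-0.    -0.001  0.   ] rows 1.1397091954696765 0.006747376983315826
```

servo_tool(
  steps=[0,2,-0.5,25,0,0,0,0,2,-0.5,42,0,0,0,0,2,-0.5,47,0,0,0,1,2,-0.5,47,0,0,0,1,2,-0.5,47,0,0,0,1,2,-0.5,47,0,0,0,1,2,-0.5,47,0,0,0,1,2,-0.5,47,0,0,0,1,2,-0.5,47,0,0,0,1,2,-0.5,47,0,0,0],
  newtons=80,
)

```text
t: 23.47
tcp_pos: [0.5256, 0.3, 0.0897]
orientation: [-179.9, -0.2, 12.9]
contact_force: [-1.1, -0.5, 6.3]
grip_width: 0.494
```

```bash
python3 -c "
from h import *
plan([.5256,.2994,.22],12.85)"
```

```text
t 23.47 pos [0.5256 0.3    0.0897] ori [-1.7995e+02 -1.7000e-01  1.2880e+01] F [-1.1 -0.5  6.3] gw 0.494 q [ -17.   38.  -25.  100.   21.   46. -129.]
   shift [   0.3    0.4 -130.3] turn [-0.001 -0.003  0.   ] rows 3.1248215468654803 0.024754945249052532
```

servo_tool(
  steps=[1,0,0,-30,0,0,0,1,0,0,-65,0,0,0,1,0,0,-100,0,0,0,1,0,0,-132,0,0,0,1,0,0,-132,0,0,0,1,0,0,-132,0,0,0],
)

```text
t: 23.97
tcp_pos: [0.5255, 0.2999, 0.2224]
orientation: [-179.9, -0.3, 12.9]
contact_force: [1.3, -0.6, -2.0]
grip_width: 0.497
```

```bash
python3 -c "
from h import *
cap('wrist','w15');p=r.sense()['tcp_pos']-[0,0,.0097]
A=overlay('w15',p,12.9,'',w=80);B=overlay('w15',p,192.9,'',w=80)
f=lambda I:cv2.resize(cv2.convertScaleAbs(I,alpha=1.6,beta=10),(400,400))
cv2.imwrite('pics/z15.png',np.hstack([f(A),f(B)]))
st(.1232,.21)"
```

```text
t 24.02 pos [0.5248 0.2991 0.2205] ori [-1.800e+02 -8.000e-02  1.287e+01] F [-0.6 -0.5 -3. ] gw 0.496 q [ -14.   30.  -29.   92.   16.   62. -124.]
   shift [-130.8  231.2   10.3] turn [-0.    -0.001  0.052] rows 6.374961092144366 0.4148945888523904
```

View pics/z15.png

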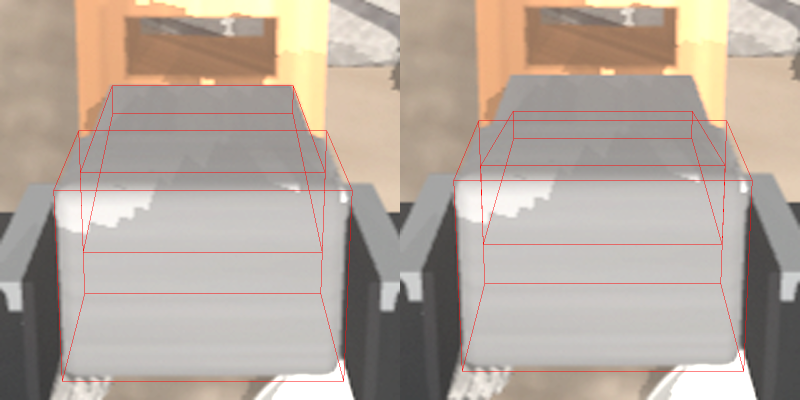

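servo_tool(
  steps=[1,-130,230,0,0,0,0.052,1,-130,230,0,0,0,0.052,1,-130,230,0,0,0,0.052,1,-130,230,0,0,0,0.052,1,-130,230,0,0,0,0.052,1,-130,230,0,0,0,0.052,1,-130,230,9,0,0,0.052,1,-130,230,9,0,0,0.052,1,-130,230,9,0,0,0.052,1,-130,230,9,0,0,0.052,1,-130,230,9,0,0,0.052],
)

```text
t: 24.93
tcp_pos: [0.4496, 0.0476, 0.2106]
orientation: [-179.9, 0.0, 10.0]
contact_force: [0.0, -0.8, -1.8]
grip_width: 0.498
```

```bash
python3 -c "
from h import *
st(.1228,.1537);where()
cap('wrist','w16')"
```

```text
t 24.93 pos [0.4496 0.0476 0.2106] ori [-179.94    0.     10.03] F [ 0.  -0.8 -1.8] gw 0.498 q [  12.   17.  -28.  114.   10.   51. -101.]
   shift [-0.9  2.9 56.9] turn [-0.001  0.     0.002] rows 1.3672997698752094 0.01994034320097351
radial 121.9 tang 2.8 z 210.6
```

View pics/w16.png

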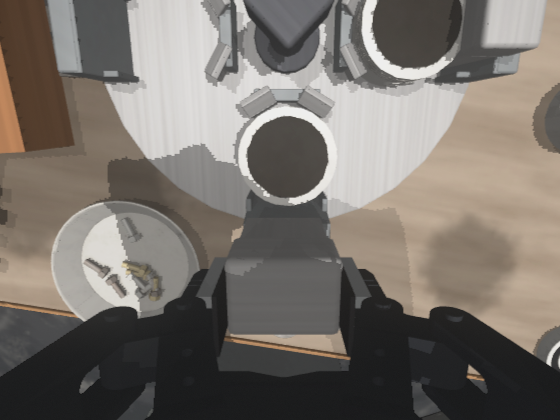

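servo_tool(
  steps=[1,-0.9,2.2,0,0,0,0,1,-0.9,2.2,10,0,0,0,1,-0.9,2.2,20,0,0,0,1,-0.9,2.2,28,0,0,0,1,-0.9,2.2,36,0,0,0,1,-0.8,2.2,42,0,0,0,1,-0.6,2.2,48,0,0,0,1,-0.3,2.2,52,0,0,0,1,0,2.2,56,0,0,0,1,0,2.2,56,0,0,0],
)

```text
t: 25.82
tcp_pos: [0.4494, 0.0439, 0.1542]
orientation: [-180.0, 0.1, 9.9]
contact_force: [-1.5, -0.4, -2.5]
grip_width: 0.493
```

```bash
python3 -c "
from h import *
st(.118,.1237);where()"
```

```text
t 25.82 pos [0.4494 0.0439 0.1542] ori [-1.7999e+02  6.0000e-02  9.9100e+00] F [-1.5 -0.4 -2.5] gw 0.493 q [  11.   22.  -26.  119.   14.   43. -105.]
   shift [ 4.8 -0.8 30.5] turn [-0.     0.001  0.   ] rows 0.7397808131065825 0.008617261034458482
radial 122.8 tang -0.8 z 154.2
```

servo_tool(
  steps=[1,0.6,-0.8,4,0,0,0,1,1.2,-0.8,8,0,0,0,1,1.8,-0.8,12,0,0,0,1,2.5,-0.8,16,0,0,0,1,3.1,-0.8,20,0,0,0,1,3.1,-0.8,20,0,0,0],
)

```text
t: 26.32
tcp_pos: [0.4522, 0.0453, 0.134]
orientation: [-180.0, 0.1, 9.9]
contact_force: [-2.4, 0.4, -1.1]
grip_width: 0.502
```

```bash
python3 -c "
from h import *
st(.118,.1237);where()"
```

```text
t 26.32 pos [0.4522 0.0453 0.134 ] ori [-1.7998e+02  7.0000e-02  9.9100e+00] F [-2.4  0.4 -1.1] gw 0.502 q [  10.   24.  -25.  120.   16.   40. -106.]
   shift [ 1.8  0.1 10.3] turn [-0.     0.001  0.   ] rows 0.25055898704467106 0.010336719580885452
radial 119.8 tang 0.1 z 134.0
```

servo_tool(
  steps=[1,0.5,0,4,0,0,0,1,1,0,7,0,0,0,1,1.3,0,9,0,0,0,1,1.5,0,11,0,0,0,1,1.7,0,12.5,0,0,0,1,1.7,0,12.5,0,0,0],
)

```text
t: 26.82
tcp_pos: [0.4534, 0.0454, 0.1235]
orientation: [179.9, 0.1, 9.9]
contact_force: [-11.6, -1.7, 23.0]
grip_width: 0.497
```

```bash
python3 -c "
from h import *
st(.118,.1237);where()"
```

```text
t 26.82 pos [0.4534 0.0454 0.1235] ori [1.7993e+02 6.0000e-02 9.9100e+00] F [-11.6  -1.7  23. ] gw 0.497 q [   9.   25.  -25.  120.   17.   38. -107.]
   shift [ 0.6  0.  -0.2] turn [0.001 0.001 0.   ] rows 0.015027821201617763 0.012450962155489376
radial 118.6 tang 0.0 z 123.5
```

Seated by height and force. Release, close and press from above to confirm.

servo_tool(
  steps=[0,1.7,0,0,0,0,0,0,1.7,0,0,0,0,0,0,1.7,0,0,0,0,0,0,0,0,-2,0,0,0,0,0,0,-40,0,0,0,0,0,0,-50,0,0,0,1,0,0,-50,0,0,0,1,0,0,-50,0,0,0,1,0,0,-50,0,0,0,1,0,0,-50,0,0,0,1,0,0,-50,0,0,0,1,0,0,-50,0,0,0,1,0,0,-45,0,0,0,1,0,0,-35,0,0,0,1,0,0,-26,0,0,0,1,0,0,-22,0,0,0,1,0,0,-19,0,0,0,1,0,0,-18,0,0,0,1,0,0,-18,0,0,0],
)

```text
t: 28.4
tcp_pos: [0.4541, 0.0457, 0.1446]
orientation: [179.8, -0.1, 9.9]
contact_force: [-19.6, -3.4, 67.1]
grip_width: 0.003
```

```bash
python3 -c "
from h import *
st(0,.2,yaw=9.9-45);where()"
```

```text
t 28.40 pos [0.4541 0.0457 0.1446] ori [ 1.7981e+02 -1.3000e-01  9.9100e+00] F [-19.6  -3.4  67.1] gw 0.003 q [  10.   23.  -26.  119.   15.   41. -106.]
   shift [118.    0.4 -55.2] turn [ 0.002 -0.003  0.786] rows 3.122746723146655 6.286338554073015
radial 117.8 tang 0.2 z 144.6
```

servo_tool(
  steps=[1,0,0,-35,0,0,0,0.3,0,0,-70,0,0,0.1,0,40,0,-70,0,0,0.785,0,80,0,-70,0,0,0.785,0,118,0,-70,0,0,0.785,0,118,0,-70,0,0,0.785,0,118,0,-70,0,0,0.785,0,118,0,-70,0,0,0.785,0,118,0,-70,0,0,0.785,0,118,0,-70,0,0,0.785,0,118,0,-70,0,0,0.785],
)

```text
t: 29.32
tcp_pos: [0.5703, 0.0658, 0.21]
orientation: [180.0, 0.0, -34.9]
contact_force: [0.6, 0.3, -0.1]
grip_width: 1.004
```

```bash
python3 -c "
from h import *
st(0,.130,yaw=9.9-45);cap('wrist','w17')"
```

```text
t 29.32 pos [0.5703 0.0658 0.21  ] ori [ 1.7998e+02  2.0000e-02 -3.4940e+01] F [ 0.6  0.3 -0.1] gw 1.004 q [   1.   27.  -15.   97.    8.   57. -142.]
   shift [-0.1  0.1 80. ] turn [0.    0.    0.003] rows 1.917473923266982 0.023172894850604073
```

View pics/w17.png

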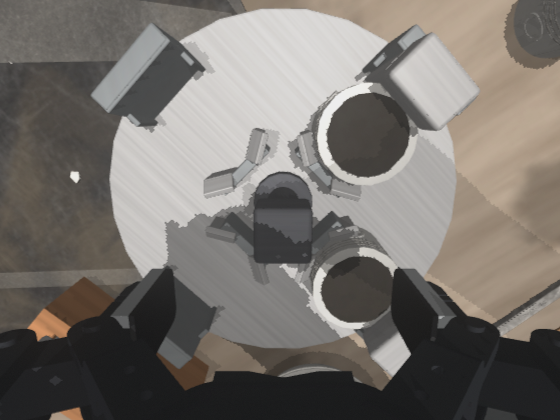

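servo_tool(
  steps=[0,0,0,40,0,0,0,0,0,0,70,0,0,0,0,0,0,79,0,0,0,1,0,0,79,0,0,0,1,0,0,79,0,0,0,1,0,0,79,0,0,0,1,0,0,79,0,0,0,1,0,0,79,0,0,0,1,0,0,79,0,0,0],
  newtons=60,
)

```text
t: 30.12
tcp_pos: [0.5713, 0.0656, 0.1332]
orientation: [-179.9, -0.1, -35.1]
contact_force: [-1.9, -0.7, 6.9]
grip_width: 0.383
```

servo_tool(
  steps=[1,0,0,0,0,0,-0.1,1,0,0,0,0,0,-0.2,1,0,0,0,0,0,-0.3,1,0,0,0,0,0,-0.4,1,0,0,0,0,0,-0.5,1,0,0,0,0,0,-0.6,1,0,0,0,0,0,-0.7,1,0,0,0,0,0,-0.8,1,0,0,0,0,0,-0.9,1,0,0,0,0,0,-1.0,1,0,0,0,0,0,-1.1,1,0,0,0,0,0,-1.2,1,0,0,0,0,0,-1.3,1,0,0,0,0,0,-1.4,1,0,0,0,0,0,-1.48,1,0,0,0,0,0,-1.53,1,0,0,0,0,0,-1.56,1,0,0,0,0,0,-1.571,1,0,0,0,0,0,-1.571,1,0,0,0,0,0,-1.571],
)

```text
t: 31.78
tcp_pos: [0.5709, 0.0676, 0.1333]
orientation: [180.0, -0.2, 55.0]
contact_force: [-3.0, 4.2, 6.5]
grip_width: 0.384
```

```bash
python3 -c "
from h import *
plan([.555,-.21,.22],9.9)"
```

```text
t 31.78 pos [0.5709 0.0676 0.1333] ori [ 1.7995e+02 -1.7000e-01  5.4990e+01] F [-3.   4.2  6.5] gw 0.384 q [ 16.  35. -40. 102.  28.  52. -72.]
   shift [-236.3  146.3  -87.3] turn [-0.    -0.003  0.787] rows 6.986038506669574 6.29722578566999
```

servo_tool(
  steps=[0,0,0,0,0,0,0,0,0,0,0,0,0,0,0,0,0,0,0,0,0,0,0,0,-40,0,0,0,0,0,0,-80,0,0,0,0,-30,15,-90,0,0,0.1,0,-236,146,-88,0,0,0.787,0,-236,146,-88,0,0,0.787,0,-236,146,-88,0,0,0.787,0,-236,146,-88,0,0,0.787,0,-236,146,-88,0,0,0.787,0,-236,146,-88,0,0,0.787,0,-236,146,-88,0,0,0.787,0,-236,146,-88,0,0,0.787,0,-236,146,-88,0,0,0.787,0,-236,146,-88,0,0,0.787],
)

```text
t: 33.12
tcp_pos: [0.5548, -0.2095, 0.2195]
orientation: [-180.0, -0.0, 10.0]
contact_force: [0.0, 0.1, -0.2]
grip_width: 1.001
```

```bash
python3 -c "
from h import *
plan([.555,-.21,.22],9.9);cap('wrist','w18');cap('top','t18')"
```

```text
t 33.12 pos [ 0.5548 -0.2095  0.2195] ori [-1.7996e+02 -3.0000e-02  1.0000e+01] F [ 0.   0.1 -0.2] gw 1.001 q [ 38.  29. -30.  93.  16.  62. -77.]
   shift [ 0.2  0.5 -0.5] turn [-0.001 -0.001  0.002] rows 0.017340633423493207 0.01565619977154579
```

View pics/w18.png

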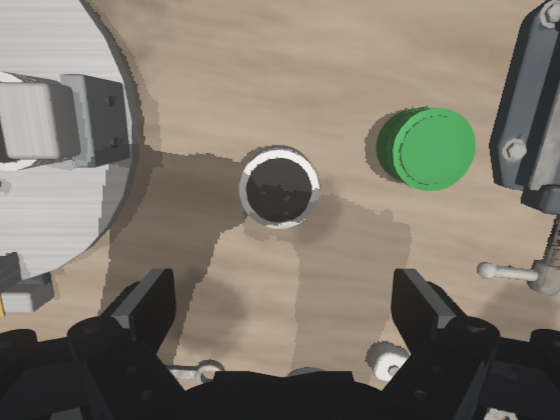

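View pics/t18.png

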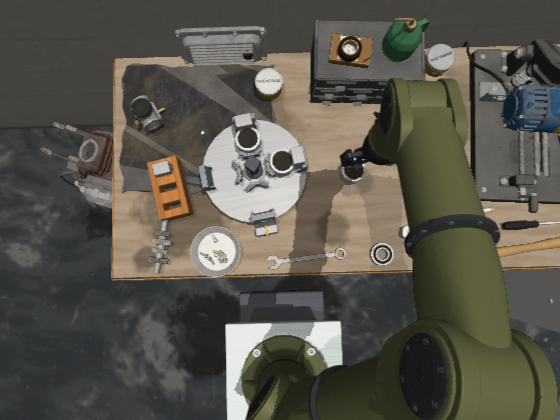

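```bash
python3 -c "
from h import *
p=crown('w18',(240,150,320,228),.057,90);print(ray(ld('w18'),279.5,187.5,.057))
d=ld('w18');print('green edge',ray(d,380,150,.03))
plan([p[0],p[1],.042],9.9)"
```

```text
crown [ 247  159   64   64 3264] [278.48345588 190.10171569] [ 0.5621 -0.2047  0.057 ]
[ 0.56469209 -0.20511172  0.057     ]
green edge [ 0.6070935  -0.28563177  0.03      ]
t 33.22 pos [ 0.5548 -0.2095  0.2195] ori [-1.7998e+02 -2.0000e-02  1.0010e+01] F [-0.2 -0.5 -0.3] gw 0.998 q [ 37.  29. -30.  93.  16.  62. -77.]
   shift [  8.   -3.4 177.5] turn [-0.    -0.     0.002] rows 4.26240317712077 0.0162948881416697
```

servo_tool(
  steps=[0,10.3,-3.4,40,0,0,0,0,10.3,-3.4,80,0,0,0,0,10.3,-3.4,120,0,0,0,0,10.3,-3.4,155,0,0,0,0,10.3,-3.4,177,0,0,0,0,10.3,-3.4,177,0,0,0,0,10.3,-3.4,177,0,0,0,1,10.3,-3.4,177,0,0,0,1,10.3,-3.4,177,0,0,0,1,10.3,-3.4,177,0,0,0,1,10.3,-3.4,177,0,0,0,1,10.3,-3.4,177,0,0,0,1,10.3,-3.4,177,0,0,0],
)

```text
t: 34.3
tcp_pos: [0.5656, -0.2057, 0.045]
orientation: [179.9, -0.2, 9.9]
contact_force: [-0.7, 3.1, 6.4]
grip_width: 0.747
```

```bash
python3 -c "
from h import *
st(.080,.22)"
```

```text
t 34.30 pos [ 0.5656 -0.2057  0.045 ] ori [179.92  -0.23   9.87] F [-0.7  3.1  6.4] gw 0.747 q [ 33.  41. -25. 103.  25.  41. -85.]
   shift [ -28.3 -266.4 -175.5] turn [ 0.001 -0.004 -0.001] rows 7.679450343755864 0.03464125839273838
```

servo_tool(
  steps=[1,0,0,-40,0,0,0,1,0,0,-80,0,0,0,1,0,0,-120,0,0,0,1,0,0,-160,0,0,0,1,-28,-50,-176,0,0,0,1,-28,-266,-176,0,0,0,1,-28,-266,-176,0,0,0,1,-28,-266,-176,0,0,0,1,-28,-266,-176,0,0,0,1,-28,-266,-176,0,0,0,1,-28,-266,-176,0,0,0,1,-28,-266,-176,0,0,0,1,-28,-266,-176,0,0,0,1,-28,-266,-176,0,0,0],
)

```text
t: 35.47
tcp_pos: [0.4911, 0.0503, 0.219]
orientation: [179.9, -0.1, 9.8]
contact_force: [0.7, -0.1, -2.8]
grip_width: 0.744
```

```bash
python3 -c "
from h import *
st(.0800,.0855);where();cap('wrist','w19')"
```

```text
t 35.47 pos [0.4911 0.0503 0.219 ] ori [ 1.7992e+02 -6.0000e-02  9.8200e+00] F [ 0.7 -0.1 -2.8] gw 0.744 q [  16.   21.  -34.  108.   14.   55. -105.]
   shift [  0.4  -1.9 133.5] turn [ 0.001 -0.001 -0.001] rows 3.202445564919052 0.01832113723575659
radial 80.6 tang -1.7 z 219.0
```

View pics/w19.png

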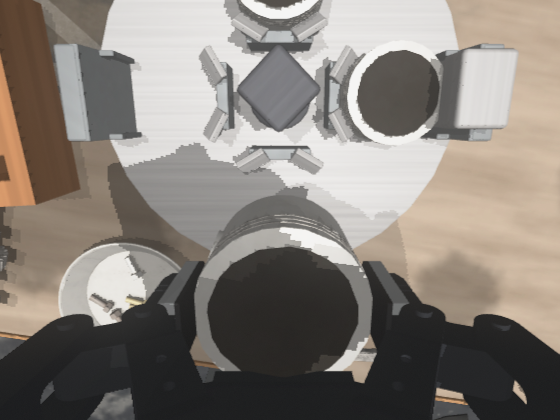

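servo_tool(
  steps=[1,0.2,-1.2,40,0,0,0,1,0.2,-1.2,70,0,0,0,1,0.2,-1.2,90,0,0,0,1,0.2,-1.2,105,0,0,0,1,0.2,-1.2,118,0,0,0,1,0.2,-1.2,125,0,0,0,1,0.2,-1.2,130,0,0,0,1,0.2,-1.2,133,0,0,0,1,0.2,-1.2,133.5,0,0,0,1,0.2,-1.2,133.5,0,0,0],
)

```text
t: 36.35
tcp_pos: [0.4914, 0.0522, 0.0853]
orientation: [180.0, -0.1, 9.8]
contact_force: [-0.6, -0.0, -3.4]
grip_width: 0.744
```

```bash
python3 -c "
from h import *
st(.0800,.085);where();cap('wrist','w20')"
```

```text
t 36.35 pos [0.4914 0.0522 0.0853] ori [ 1.7999e+02 -6.0000e-02  9.8100e+00] F [-0.6 -0.  -3.4] gw 0.744 q [  10.   31.  -28.  117.   24.   37. -114.]
   shift [-0.1  0.1  0.3] turn [ 0.    -0.001 -0.002] rows 0.0073664272465833475 0.015246504158309252
radial 79.9 tang 0.1 z 85.3
```

View pics/w20.png

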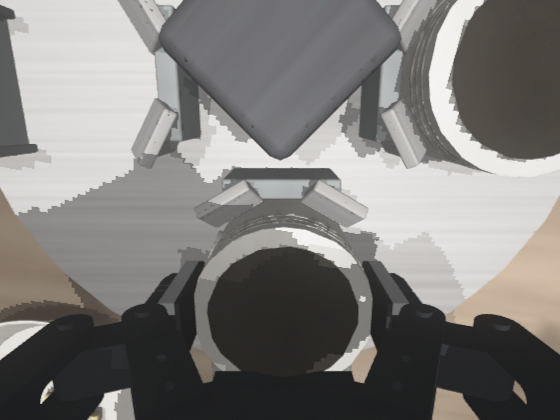

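servo_tool(
  steps=[1,0,-0.5,0.5,0,0,0,1,0,-0.5,0.5,0,0,0,0,0,-0.5,0.3,0,0,0,0,0,-0.5,0,0,0,0,0,0,-0.5,-1,0,0,0,0,0,-0.5,-3,0,0,0,0,0,-0.5,-40,0,0,0,0,0,-0.5,-80,0,0,0,0,0,-0.5,-120,0,0,0,0,0,-0.5,-120,0,0,0],
)

```text
t: 37.23
tcp_pos: [0.494, 0.0544, 0.2116]
orientation: [180.0, -0.6, 9.9]
contact_force: [0.3, 0.5, -0.0]
grip_width: 1.001
```

```bash
python3 -c "
from h import *
cap('wrist','w21');p=crown('w21',(240,170,330,270),.097);print(np.linalg.norm(p[:2]-C))
plan([.5741,.3103,.2],12.85)"
```

```text
crown [ 247  192   76   69 4018] [283.41015431 226.96814335] [0.488 0.052 0.097]
0.08336308236873624
t 37.28 pos [0.493  0.0537 0.2087] ori [179.97  -0.45   9.83] F [-0.2  0.2 -0.8] gw 1.001 q [  15.   22.  -34.  109.   15.   53. -106.]
   shift [ 123.7 -239.     9.6] turn [ 0.001 -0.008 -0.053] rows 6.457572244030026 0.4262657288526941
```

View pics/w21.png

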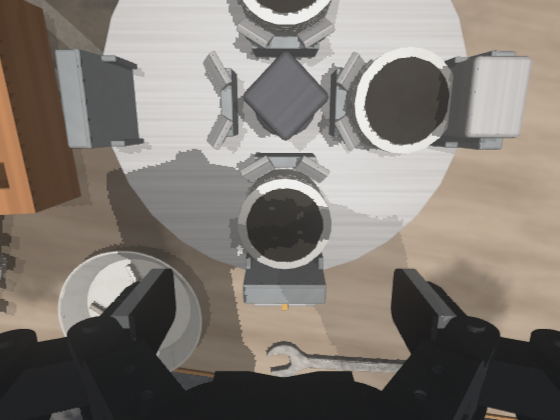

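servo_tool(
  steps=[0,123,-239,0,0,0,-0.053,0,123,-239,0,0,0,-0.053,0,123,-239,0,0,0,-0.053,0,123,-239,0,0,0,-0.053,0,123,-239,0,0,0,-0.053,0,123,-239,0,0,0,-0.053,0,123,-239,0,0,0,-0.053,0,123,-239,40,0,0,-0.053,0,123,-239,70,0,0,-0.053,0,123,-239,70,0,0,-0.053,0,123,-239,70,0,0,-0.053,0,123,-239,70,0,0,-0.053],
)

```text
t: 38.28
tcp_pos: [0.5716, 0.3097, 0.1359]
orientation: [-180.0, -0.0, 12.9]
contact_force: [-0.3, 0.2, -0.4]
grip_width: 1.0
```

```bash
python3 -c "
from h import *
plan([.5741,.3103,.088],12.85);cap('wrist','w22')"
```

```text
t 38.28 pos [0.5716 0.3097 0.1359] ori [-1.7997e+02 -4.0000e-02  1.2860e+01] F [-0.3  0.2 -0.4] gw 1.000 q [ -13.   39.  -31.   90.   23.   57. -128.]
   shift [ 2.5 -0.  47.9] turn [-0.001 -0.001  0.   ] rows 1.1509287329055324 0.008036795545047017
```

View pics/w22.png

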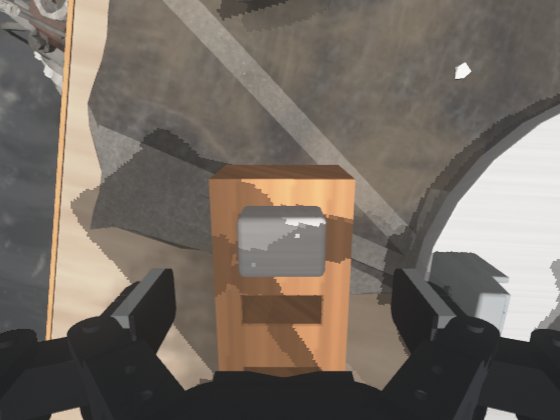

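servo_tool(
  steps=[0,2,0,25,0,0,0,0,2,0,42,0,0,0,0,2,0,47,0,0,0,1,2,0,47,0,0,0,1,2,0,47,0,0,0,1,2,0,47,0,0,0,1,2,0,47,0,0,0,1,2,0,47,0,0,0,1,2,0,47,0,0,0,1,2,0,47,0,0,0],
  newtons=80,
)

```text
t: 39.17
tcp_pos: [0.5741, 0.3106, 0.09]
orientation: [-179.9, -0.2, 12.9]
contact_force: [-1.0, -0.0, 6.1]
grip_width: 0.497
```

servo_tool(
  steps=[1,0,0,-30,0,0,0,1,0,0,-65,0,0,0,1,0,0,-100,0,0,0,1,0,0,-132,0,0,0,1,0,0,-132,0,0,0,1,0,0,-132,0,0,0],
)

```text
t: 39.67
tcp_pos: [0.5739, 0.3106, 0.2226]
orientation: [-179.9, -0.3, 12.9]
contact_force: [-0.0, -1.1, -2.2]
grip_width: 0.495
```

```bash
python3 -c "
from h import *
cap('wrist','w23');p=r.sense()['tcp_pos']-[0,0,.0097]
A=overlay('w23',p,12.9,'',w=80);B=overlay('w23',p,192.9,'',w=80)
f=lambda I:cv2.resize(cv2.convertScaleAbs(I,alpha=1.6,beta=10),(400,400))
cv2.imwrite('pics/z23.png',np.hstack([f(A),f(B)]))
st(.1235,.21)"
```

```text
t 39.72 pos [0.5731 0.3098 0.2205] ori [ 1.800e+02 -7.000e-02  1.288e+01] F [ 0.6 -0.3 -2.7] gw 0.494 q [ -12.   35.  -33.   84.   20.   67. -125.]
   shift [-180.6  230.8   10.2] turn [ 0.    -0.001  0.052] rows 7.031024312203925 0.4157283164493125
```

View pics/z23.png

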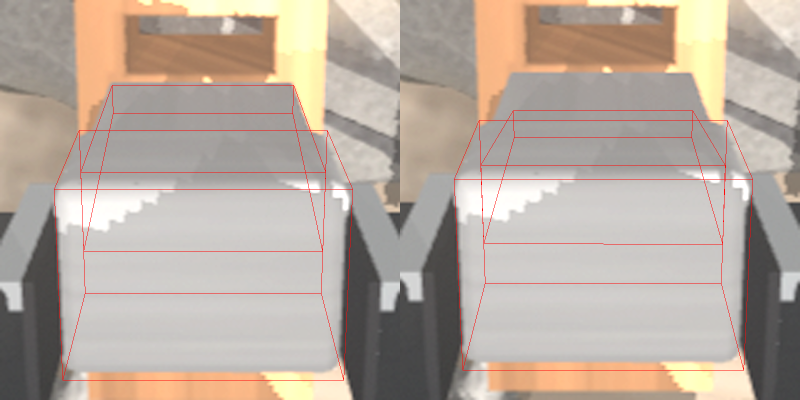

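servo_tool(
  steps=[1,-181,229,0,0,0,0.052,1,-181,229,0,0,0,0.052,1,-181,229,0,0,0,0.052,1,-181,229,0,0,0,0.052,1,-181,229,0,0,0,0.052,1,-181,229,0,0,0,0.052,1,-181,229,0,0,0,0.052,1,-181,229,9,0,0,0.052,1,-181,229,9,0,0,0.052,1,-181,229,9,0,0,0.052,1,-181,229,9,0,0,0.052,1,-181,229,9,0,0,0.052],
)

```text
t: 40.72
tcp_pos: [0.4482, 0.0479, 0.2108]
orientation: [-179.9, -0.0, 10.1]
contact_force: [-0.5, -0.4, -1.7]
grip_width: 0.496
```

```bash
python3 -c "
from h import *
cap('wrist','w24');p=crown('w24',(235,100,340,210),.097);print(np.linalg.norm(p[:2]-C))
p=crown('w16',(235,100,340,210),.097);print(np.linalg.norm(p[:2]-C))
st(.1243,.154);where()"
```

```text
crown [ 249  144   71   53 2760] [284.83478261 169.99021739] [0.4795 0.0526 0.097 ]
0.091639963035117
crown [ 248  142   67   55 2583] [281.45993031 170.33759195] [0.4813 0.0543 0.097 ]
0.0896841318506937
t 40.77 pos [0.4481 0.0478 0.2108] ori [-1.7995e+02 -1.0000e-02  1.0060e+01] F [-0.6 -0.1 -1.9] gw 0.489 q [  17.   18.  -35.  114.   13.   52. -104.]
   shift [-1.   3.3 56.8] turn [-0.001 -0.     0.003] rows 1.3639948875882433 0.022623727316085775
radial 123.4 tang 3.3 z 210.8
```

View pics/w24.png

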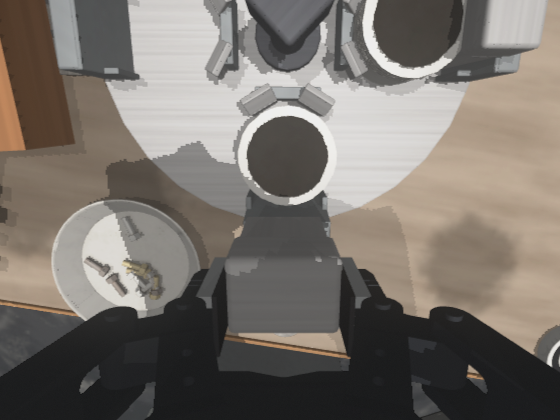

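servo_tool(
  steps=[1,-0.9,2.8,0,0,0,0,1,-0.9,2.8,10,0,0,0,1,-0.9,2.8,20,0,0,0,1,-0.9,2.8,28,0,0,0,1,-0.9,2.8,36,0,0,0,1,-0.6,2.8,42,0,0,0,1,-0.2,2.8,48,0,0,0,1,0.3,2.8,52,0,0,0,1,0.8,2.8,56,0,0,0,1,0.8,2.8,56,0,0,0],
)

```text
t: 41.6
tcp_pos: [0.4489, 0.0436, 0.1542]
orientation: [-180.0, 0.0, 9.9]
contact_force: [-0.3, 0.4, -2.1]
grip_width: 0.495
```

```bash
python3 -c "
from h import *
st(.118,.1237);where()"
```

```text
t 41.60 pos [0.4489 0.0436 0.1542] ori [-1.7999e+02  4.0000e-02  9.9000e+00] F [-0.3  0.4 -2.1] gw 0.495 q [  15.   23.  -33.  119.   18.   44. -108.]
   shift [ 5.3 -1.  30.5] turn [-0.     0.001  0.   ] rows 0.7435554731280005 0.005265914902296238
radial 123.3 tang -1.0 z 154.2
```

servo_tool(
  steps=[1,0.8,-1,4,0,0,0,1,1.5,-1,8,0,0,0,1,2.2,-1,12,0,0,0,1,2.9,-1,16,0,0,0,1,3.5,-1,20,0,0,0,1,3.5,-1,20,0,0,0],
)

```text
t: 42.1
tcp_pos: [0.4518, 0.0451, 0.134]
orientation: [-180.0, 0.1, 9.9]
contact_force: [-3.1, -0.0, -2.2]
grip_width: 0.496
```

```bash
python3 -c "
from h import *
st(.118,.1237);where()"
```

```text
t 42.10 pos [0.4518 0.0451 0.134 ] ori [-1.7999e+02  8.0000e-02  9.9000e+00] F [-3.1 -0.  -2.2] gw 0.496 q [  14.   25.  -31.  120.   19.   41. -110.]
   shift [ 2.2 -0.1 10.3] turn [-0.     0.001 -0.   ] rows 0.2513884815221238 0.011126937854057488
radial 120.2 tang -0.1 z 134.0
```

servo_tool(
  steps=[1,0.5,0,4,0,0,0,1,1,0,7,0,0,0,1,1.4,0,9,0,0,0,1,1.7,0,11,0,0,0,1,1.9,0,12.5,0,0,0,1,1.9,0,12.5,0,0,0],
)

```text
t: 42.6
tcp_pos: [0.4531, 0.0454, 0.1237]
orientation: [179.9, 0.1, 9.9]
contact_force: [-12.9, -1.9, 28.7]
grip_width: 0.494
```

```bash
python3 -c "
from h import *
st(.118,.1237);where()"
```

```text
t 42.60 pos [0.4531 0.0454 0.1237] ori [1.799e+02 6.000e-02 9.900e+00] F [-12.9  -1.9  28.7] gw 0.494 q [  13.   26.  -31.  120.   20.   39. -111.]
   shift [0.9 0.1 0. ] turn [0.002 0.001 0.   ] rows 0.020791049641671187 0.016636644308336133
radial 118.9 tang 0.1 z 123.7
```

servo_tool(
  steps=[0,1.9,0,0,0,0,0,0,1.9,0,0,0,0,0,0,1.9,0,0,0,0,0,0,0,0,-2,0,0,0,0,0,0,-40,0,0,0,0,0,0,-50,0,0,0,1,0,0,-50,0,0,0,1,0,0,-50,0,0,0,1,0,0,-50,0,0,0,1,0,0,-50,0,0,0,1,0,0,-50,0,0,0,1,0,0,-50,0,0,0,1,0,0,-45,0,0,0,1,0,0,-35,0,0,0,1,0,0,-27,0,0,0,1,0,0,-23,0,0,0,1,0,0,-21,0,0,0,1,0,0,-20.5,0,0,0,1,0,0,-20.5,0,0,0],
)

```text
t: 44.18
tcp_pos: [0.4537, 0.0457, 0.1448]
orientation: [179.9, -0.0, 9.9]
contact_force: [-10.9, -1.4, 35.9]
grip_width: -0.001
```

```bash
python3 -c "
from h import *
st(0,.2,yaw=9.9-45);where()"
```

```text
t 44.18 pos [0.4537 0.0457 0.1448] ori [ 1.7989e+02 -1.0000e-02  9.9200e+00] F [-10.9  -1.4  35.9] gw -0.001 q [  14.   24.  -32.  119.   19.   42. -110.]
   shift [118.3   0.4 -55.2] turn [ 0.002 -0.001  0.786] rows 3.1295501856265213 6.287490150459946
radial 118.3 tang 0.3 z 144.8
```

Seated (same 0.1448 stop). Turn the table once more.

servo_tool(
  steps=[1,0,0,-35,0,0,0,0.3,0,0,-68,0,0,0.1,0,40,0,-68,0,0,0.785,0,80,0,-68,0,0,0.785,0,118,0,-68,0,0,0.785,0,118,0,-68,0,0,0.785,0,118,0,-68,0,0,0.785,0,118,0,-68,0,0,0.785,0,118,0,-68,0,0,0.785,0,118,0,-68,0,0,0.785,0,118,0,-68,0,0,0.785],
)

```text
t: 45.1
tcp_pos: [0.5702, 0.0659, 0.2105]
orientation: [180.0, 0.0, -34.9]
contact_force: [-0.1, -0.7, 0.2]
grip_width: 0.999
```

```bash
python3 -c "
from h import *
st(0,.131,yaw=9.9-45);cap('wrist','w25')"
```

```text
t 45.10 pos [0.5702 0.0659 0.2105] ori [ 1.7998e+02  2.0000e-02 -3.4930e+01] F [-0.1 -0.7  0.2] gw 0.999 q [   5.   27.  -22.   97.   11.   58. -145.]
   shift [ 0.   0.1 79.5] turn [0.    0.    0.003] rows 1.9071898606099087 0.02341302614064108
```

View pics/w25.png

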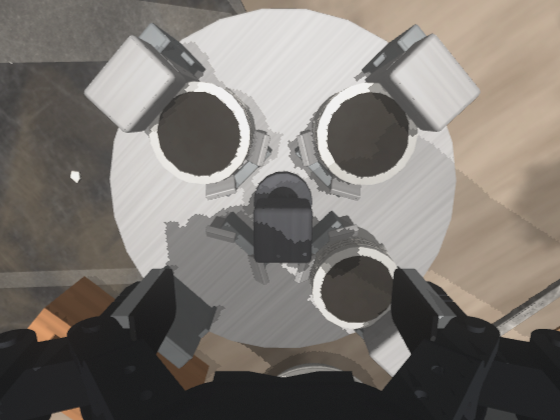

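servo_tool(
  steps=[0,0,0,40,0,0,0,0,0,0,70,0,0,0,0,0,0,79,0,0,0,1,0,0,79,0,0,0,1,0,0,79,0,0,0,1,0,0,79,0,0,0,1,0,0,79,0,0,0,1,0,0,79,0,0,0,1,0,0,79,0,0,0],
  newtons=60,
)

```text
t: 45.9
tcp_pos: [0.5712, 0.0658, 0.1338]
orientation: [-179.9, -0.1, -35.1]
contact_force: [-1.6, -1.0, 6.6]
grip_width: 0.384
```

servo_tool(
  steps=[1,0,0,0,0,0,-0.1,1,0,0,0,0,0,-0.2,1,0,0,0,0,0,-0.3,1,0,0,0,0,0,-0.4,1,0,0,0,0,0,-0.5,1,0,0,0,0,0,-0.6,1,0,0,0,0,0,-0.7,1,0,0,0,0,0,-0.8,1,0,0,0,0,0,-0.9,1,0,0,0,0,0,-1.0,1,0,0,0,0,0,-1.1,1,0,0,0,0,0,-1.2,1,0,0,0,0,0,-1.3,1,0,0,0,0,0,-1.4,1,0,0,0,0,0,-1.48,1,0,0,0,0,0,-1.53,1,0,0,0,0,0,-1.56,1,0,0,0,0,0,-1.571,1,0,0,0,0,0,-1.571,1,0,0,0,0,0,-1.571],
)

```text
t: 47.57
tcp_pos: [0.5708, 0.0675, 0.1338]
orientation: [179.9, -0.2, 55.0]
contact_force: [-2.2, 3.2, 6.9]
grip_width: 0.385
```

```bash
python3 -c "
from h import *
plan([.43,.04,.30],9.9)"
```

```text
t 47.57 pos [0.5708 0.0675 0.1338] ori [ 1.7995e+02 -1.6000e-01  5.4980e+01] F [-2.2  3.2  6.9] gw 0.385 q [ 19.  37. -45. 102.  32.  54. -75.]
   shift [-102.9  -99.4 -166.6] turn [-0.    -0.003  0.787] rows 5.266304241751405 6.2962400080290015
```

servo_tool(
  steps=[0,0,0,0,0,0,0,0,0,0,0,0,0,0,0,0,0,0,0,0,0,0,0,0,-40,0,0,0,0,0,0,-80,0,0,0,0,0,0,-120,0,0,0,0,-103,-99,-167,0,0,0.787,0,-103,-99,-167,0,0,0.787,0,-103,-99,-167,0,0,0.787,0,-103,-99,-167,0,0,0.787,0,-103,-99,-167,0,0,0.787,0,-103,-99,-167,0,0,0.787,0,-103,-99,-167,0,0,0.787,0,-103,-99,-167,0,0,0.787,0,-103,-99,-167,0,0,0.787,0,-103,-99,-167,0,0,0.787,0,-103,-99,-167,0,0,0.787],
)

```text
t: 48.98
tcp_pos: [0.4302, 0.0384, 0.2987]
orientation: [-180.0, 0.0, 9.9]
contact_force: [0.1, 0.4, 0.0]
grip_width: 0.999
```

```bash
python3 -c "
from h import *
plan([.43,.04,.30],9.9);cap('wrist','w26');cap('scene','s26');cap('top','t26')
a=cv2.imread('pics/s26.png');cv2.imwrite('pics/z26.png',cv2.resize(a[150:330,100:330],None,fx=3.4,fy=3.3,interpolation=cv2.INTER_CUBIC))"
```

```text
t 48.98 pos [0.4302 0.0384 0.2987] ori [-1.7999e+02  1.0000e-02  9.9200e+00] F [0.1 0.4 0. ] gw 0.999 q [  28.   12.  -45.  108.    9.   64. -100.]
   shift [ 0.1 -1.6 -1.3] turn [-0.  0.  0.] rows 0.04888305645483122 0.0037950169396427863
```

View pics/w26.png

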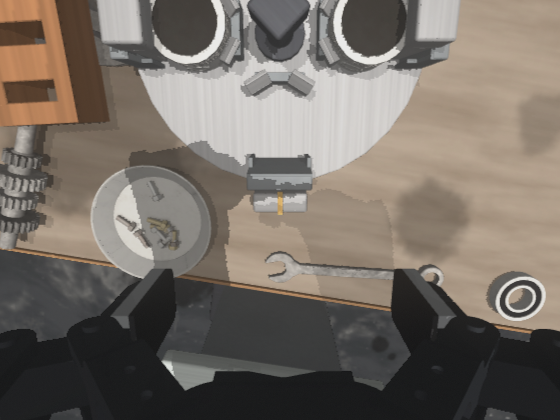

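View pics/z26.png

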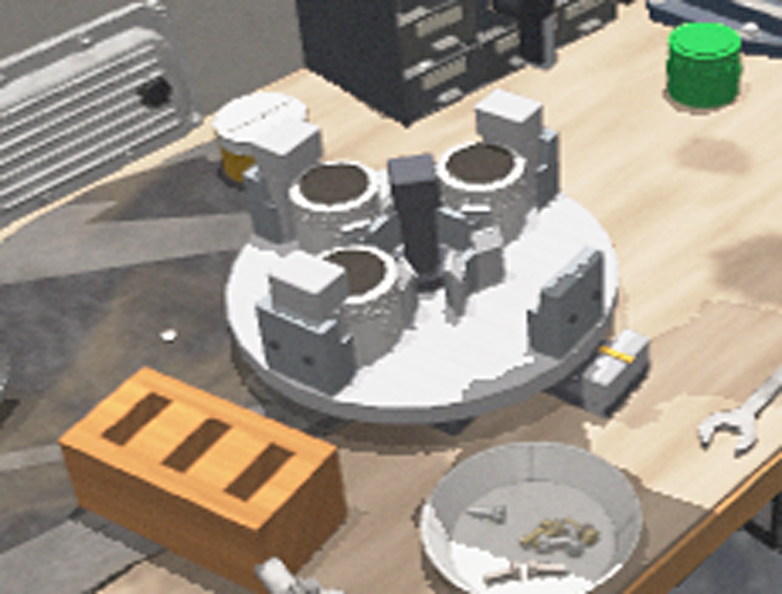

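View pics/t26.png

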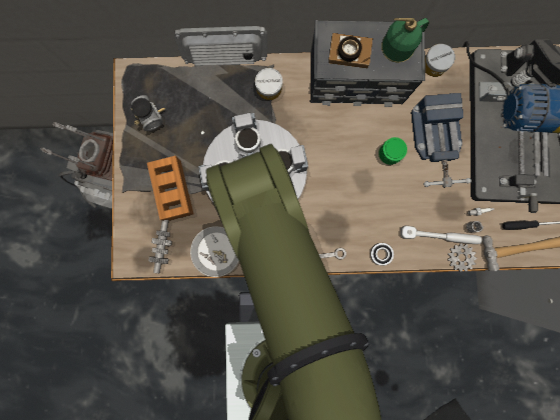

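servo_tool(
  steps=[0,0,0,-10,0,0,0,0,0,0,-10,0,0,0,0,0,0,-10,0,0,0,0,0,0,-10,0,0,0,0,0,0,-10,0,0,0,0,0,0,-10,0,0,0,0,0,0,-10,0,0,0,0,0,0,-10,0,0,0,0,0,0,-10,0,0,0,0,0,0,-10,0,0,0,0,0,0,-10,0,0,0,0,0,0,-10,0,0,0],
)

```text
t: 50.13
tcp_pos: [0.4302, 0.0384, 0.3088]
orientation: [-180.0, -0.0, 9.8]
contact_force: [0.9, 0.1, -0.5]
grip_width: 0.994
```

```bash
python3 -c "
from h import *
d=cap('scene','s27');im=cv2.imread('pics/s27.png');x0,y0,s=150,160,4
cr=cv2.resize(im[y0:y0+140,x0:x0+150],None,fx=s,fy=s,interpolation=cv2.INTER_CUBIC)
o=cr.copy()
def L(a,b,c):
  f=lambda p:tuple(((proj(d,p)-[x0,y0]+.5)*s).astype(int)); cv2.line(o,f(a),f(b),c,1)
for k in (90,180,270):
  y=YF+k;a=np.radians(y);u=np.array([np.cos(a),np.sin(a)])
  c=C-.1186*u; P,E=wedge_edges(np.array([c[0],c[1],.114]),y)
  for i,j in E:
    if i<8 and j<8: L(P[i],P[j],(0,0,255))
  pc=C-.0773*u; q=[[pc[0]+.0333*np.cos(t),pc[1]+.0333*np.sin(t),.097] for t in np.linspace(0,6.2832,40)]
  for i in range(39): L(q[i],q[i+1],(0,255,0))
cv2.imwrite('pics/z27.png',o)"
```

```text
(no output)
```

View pics/z27.png

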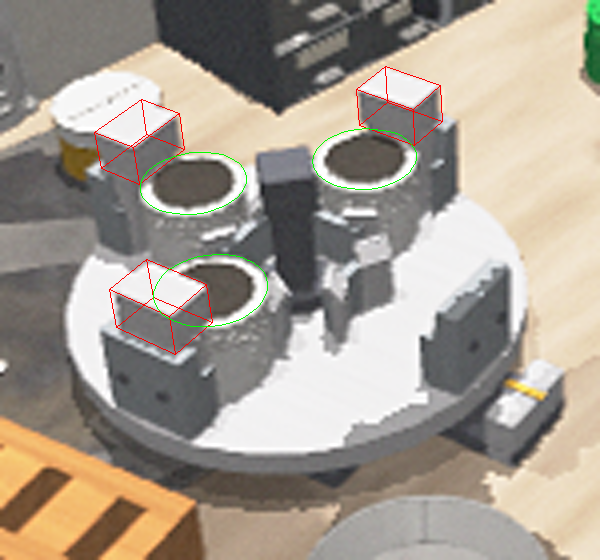

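The overlay of the expected seated poses fits all three wedge heads (at about (140,140), (400,100) and (160,305)) and all three crowns. The table sits in a detent and the front station is empty. Handing in.

```bash
python3 -c "
from h import *
r.job_done(); print(r.sense()['t'])"
```

```text
the job is handed in; nothing more can be done
the job is handed in; nothing more can be done
```

All three pistons are loaded and wedged on the indexing table, one to a station. I turned the table 90° anticlockwise after each load, so an empty station is now at the front. The job was handed in at about 50 s of the 210 s allowed, and no verdict was reported.

- **Seating:** each wedge head stopped at its seated height when I pressed it with closed fingertips. The TCP stopped at 0.1446–0.1449 m, which puts the head top at about 0.128 m (114 mm head centre).
- **Final picture:** the expected seated outlines fit all three wedge heads and crowns in the last scene image. The table appears to sit in a detent and the arm is clear.
- **Left alone:** the arm was never brought to the gear shaft, bearing, bolt dish or the green look-alike, and the pictures show nothing disturbed.

**Things that differed or went less cleanly:**
- The third piston had been knocked about 25 mm aside, so I measured it again before grasping it.
- I set that third piston down about 1.5 mm farther out than the others. One camera reading put it at 83.4 mm from the axis, outside the limit, but the wedge then drove it in.
- The second wedge's confirming press reached 67 N, more than I intended but under the 120 N wrist limit.
- I judged the clamp force between wedge and piston only from the seating heights and press forces. It was not measured directly.

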